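Clear down the prep board

ROBOT

A 7-joint arm with a two-finger parallel gripper is mounted at the origin on the work surface. World frame = base frame: x ahead of the robot, y to its left, z up, the work surface at z = 0. Lengths are in m, angles in rad, forces in N, time in s.
With the tool pointing down it reaches from about 0.35 to 0.9 m from the base axis. Payload 19.9 kg.
Tool frame: the origin (TCP) lies on the centre line of the jaws, within the pads' length; the fingertips stand 22 mm ahead of it and the grasp point (between the pads) lies 3 mm ahead of it; z points along the fingers, x is the direction in which the jaws open and shut, and the axes are right-handed (so a half turn about z gives the same grasp; the last joint's range is limited). The gripper opens to 94 mm and grips with 3 to 60 N. Pads are 16 mm wide; open, the fingers measure 119 mm over their backs; the gripper's body (75 mm by 177 mm) begins 78 mm behind the grasp point.
Start: joints at [1.175, 0.417, -0.01, 1.614, 0.005, 1.111, -0.053], TCP at [0.217, -0.586, 0.227] pointing down, gripper open.
Joint ranges: [-2.81, 2.81], [-0.39, 2.02], [-1.27, 1.25], [0.06, 2.57], [-1.19, 4.33], [0.19, 2], [-2.82, 2.82]. Speed limits (rad/s): [1.89, 1.89, 2.39, 2.39, 3.01, 3.01, 3.01].

INTERFACE

Orientations are given as a 3x3 rotation matrix whose columns are the frame's x, y, z axes.
In Python, from workcell import sensors, cams, bot gives the robot as it stands. The module is installed in compiled form; this text tells all that it offers.
- The arm moves only by the tool carry_out, never from a script. Its arguments are lists of equal length, an entry for each row: "offset": the shift along the tool's x, y, z in m, a list of three; "roll": the turn about the tool's z in degrees. A call has 1 to 20 rows; each row is the pose to reach, as a shift and turn from the pose commanded when the call began, along the tool's axes at that moment; what a row does not reach only later rows make up. A row lasts 1/10 s, in which the tool goes at most 50 mm and 8.59 degrees, less where a joint would pass 70% of its speed; a pose out of reach is approached as far as the arm can. A call with a gripper value outside its range is refused whole. "jaw" is the finger opening in m, from 0 to 0.094, set as the call begins (left out, the last holds). The fingers move at their own pace and stop on an object; "newtons" is the grip in N (left out, the last holds). Time passes only in rows, so rows that repeat a pose let the fingers close. It gives the time, the measured TCP pose, the force and the opening at its end, in the units of the state.
- sensors.get_state(): the state, without advancing time (a new reading comes with each control period).
- cams.grab_frame(name): name is "scene" or "top" or "wrist"; returns a dict with "color" (400x640x3 uint8, red, green, blue), "range_z" (400x640 float32, m along the optical axis (not along the pixel's ray), 0 where there is no reading), "camera_matrix" (3x3 intrinsics, pixels), "rvec" (rotation vector, rad) and "tvec" (3), from world to camera coordinates, as OpenCV has them; the wrist camera has in their place "hand_eye" (4x4, takes a point from camera to tool coordinates, whose origin is the TCP and whose axes are the tool frame's). Camera axes: x right, y down, z forward; pixel columns grow to the right and rows downward; lengths in m; the calibration is good to about 2 mm. A picture is of the moment at which its call begins: read the wrist's pose just before it.
- bot.sign_off(): hands the job in, once; it reports no verdict.
Trained networks look in the newest picture that a camera, given by its name, has taken for a name from the list of things; names that differ only in an ending like _2 or _b are one class to them, and where a whole thing is asked for, a point or a joint stands for the part that bears it (a point fixed in the world has none). Each returns a list of dicts, best first, with "conf" (0 to 1); they miss things now and then, are a little off and sometimes report something else, mostly with a low value. They report only what shows in the picture. A call takes as long as a camera call. They do not tell look-alikes from the thing itself.
- cams.recognise(camera, query): "position" ([x, y, z] in m, in world coordinates, good to about 4 mm: the middle of the surface that is visible of it).
- cams.regions_of(camera, query): "mask" (400x640 bool, what is visible of it).
The state is a dict: "time": time; "qpos": joint angles; "joint_velocities": joint speeds; "joint_torque": joint torques, N m; "tcp_pos": TCP position; "ee_rot": TCP orientation; "wrist_force": force on the tool from outside, world axes, zero at the start; "ft_torque": the same for the moment, N m; "width": opening from 0.0 (shut) to 1.0 (fully open).
Only numpy, scipy, OpenCV 4.12 (cv2) and the standard library are available. Lean on these libraries where they do the work, as an engineer would, in place of code of your own. Each camera call takes 0.05 s, during which the arm holds its last target.

TASK

Clear down the prep board: push the scrap pan fully home against the board and stand every shaker from the board upright in the black tray; only then use the scraper to scrape all the loose food scraps off the board into the pan, never picking them off the board with the fingers (a scrap fallen elsewhere may be picked up and put in the pan). Finish with the scraper hanging back in its stand, the pan's lid shut flat and the pan, with all the scraps in it, drawn fully out to the far end of its rails for collection; leave the bottles and the tape dispenser where they stand.

Things in the scene. Friction and masses are not known exactly. Their poses are not given: they have to be found in the camera images.
- station: Fixed prep-board station. White cutting board 265 mm (x) by 325 mm (y), top at z = 105 mm; origin on the counter under the board's centre. Steel upstands 12 mm above the board at front, back and left (inner faces x = -132.5, +132.5 and y = +162.5 mm); the right edge (y = -162.5 mm) is open, and two low rails run from under it along -y to y = -470 mm. Turned up to 5 degrees.
- pan (a joint): Steel scrap pan sliding on the station's rails: 265 mm (x) by 162 mm (y), rim 81 mm above the counter. Value in m: 0 = home against its stop, near rim 8 mm under the board's open right edge; grows as it is drawn away along -y, to 0.10 at the far stop. Starts at 0.045 to 0.095, stays where left; about 3 N moves it.
- pan_in (a point): Centre of the pan's inner floor, 20 mm above the counter; axes parallel to the station's. Inside the pan is 257 mm (x) by 154 mm (y); its rim is 61 mm above this point.
- pan_handle (a point): Middle of the pan's black bow handle: round bar 12 mm thick, 120 mm long along the station's x, 50 mm out from the pan's outer (-y) wall, axis 56 mm above the counter. Push it from outside with lowered fingers; draw it out from inside, or pinch it from above. The raised lid stands just over the pan's outer wall: then keep the gripper outside it.
- lid (a joint): Grey pan lid, 271 mm (station x), 148 mm from hinge to free edge (shut, it ends 6 mm short of the board), 4 mm thick, black grip ridge 90 x 14 x 9 mm on top at that edge. Hinge line along station x, 81 mm to -y of point pan_in and 62 mm above it; moves with the pan. Rad: 0 = shut on the rim, 1.57 = upright; starts 1.2 to 1.45. Stiff hinge (0.3 N m): stays where left; 2 to 3 N moves it.
- lid_edge (a point): Middle of the lid's free edge, on the face that is its top when shut. Its y points from hinge to free edge, its z out of the lid's top face.
- stand: Fixed scraper stand: upright steel slot on a dark foot; 170 mm long (its y), 26 mm thick, 95 mm high; foot 90 x 170 x 6 mm. Origin on the counter under its centre. The slot is 14 mm wide (x) and 162 mm long (y); the scraper's handle rests on its top edges, the blade hangs inside.
- scraper: Bench scraper: steel blade 150 mm wide (its y), 4 mm thick (x), under a blue block handle 150 mm long (y), 26 mm thick (x). Origin mid lower blade edge, z up: blade z = 0 to 85 mm, handle 85 to 125 mm. 0.2 to 0.33 kg. Starts hanging in the stand with its origin 10 mm above the counter, and hangs so when put back (either way round).
- tray: The fixed black shaker tray, an open box 250 mm long (its x), 100 mm wide (y), 30 mm high, walls and floor about 4 to 5 mm. Origin on the counter under its centre.
- tray_in (a point): Centre of the tray's inner floor; axes parallel to the tray's; inside 242 x 92 mm, room for three shakers in a row along x.
- shaker0: A spice shaker of bare metal with a dark band: upright round can 54 mm across, 80 mm high, straight-sided up to 66 mm, then domed; 0.15 to 0.31 kg. Origin at the centre of its base. Starts standing on the board among the scraps; some starts have only two of the three shakers.
- shaker1: A spice shaker of bare metal with a dark band: upright round can 54 mm across, 80 mm high, straight-sided up to 66 mm, then domed; 0.15 to 0.31 kg. Origin at the centre of its base. Starts standing on the board among the scraps; some starts have only two of the three shakers.
- shaker2: A spice shaker of bare metal with a dark band: upright round can 54 mm across, 80 mm high, straight-sided up to 66 mm, then domed; 0.15 to 0.31 kg. Origin at the centre of its base. Starts standing on the board among the scraps; some starts have only two of the three shakers.
- scrap0: A loose scrap: a trimmed bread-crust piece, brown with a pale top, 52 x 24 mm, 18 mm thick, its length along its x. Origin at the centre of its underside. 20 g. Starts on the board; not all six scraps are there in every start.
- scrap1: A loose scrap: a dark-green cucumber end lying on its cut face, 46 mm across, 22 mm high. Origin at the centre of its underside. 20 g. Starts on the board; not all six scraps are there in every start.
- scrap2: A loose scrap: an orange carrot butt standing on its cut face, 42 mm across, 24 mm high with its green stub. Origin at the centre of its underside. 20 g. Starts on the board; not all six scraps are there in every start.
- scrap3: A loose scrap: a trimmed bread-crust piece, brown with a pale top, 52 x 24 mm, 18 mm thick, its length along its x. Origin at the centre of its underside. 20 g. Starts on the board; not all six scraps are there in every start.
- scrap4: A loose scrap: a dark-green cucumber end lying on its cut face, 46 mm across, 22 mm high. Origin at the centre of its underside. 20 g. Starts on the board; not all six scraps are there in every start.
- scrap5: A loose scrap: an orange carrot butt standing on its cut face, 42 mm across, 24 mm high with its green stub. Origin at the centre of its underside. 20 g. Starts on the board; not all six scraps are there in every start.
- red_bottle: Bystander: red squeeze bottle, 56 mm across, 184 mm high, in front of the station. Origin under its base.
- yellow_bottle: Bystander: yellow squeeze bottle, 56 mm across, 184 mm high, in front of the station. Origin under its base.
- tape: Bystander: black tape dispenser with a clear roll, 60 x 140 mm, 80 mm high, in front of the station, between red bottle and scraper stand. Origin under its base.
Mind the look-alikes: they are no part of the job. Leave any blue look-alike of the stand alone. Leave any green look-alike of the shaker2 alone.

How it is judged:
By the outcome, as a careful person would: the job done as asked, in the order asked, and still so for the second after the job is handed in, with the robot touching nothing.
Of shaker0, shaker1, shaker2 only 2 to 3 are there at a start; the rules pass over those that are not, and their reading is None.
Of scrap0, scrap1, scrap2, scrap3, scrap4, scrap5 only 3 to 6 are there at a start; the rules pass over those that are not, and their reading is None.
At some moment in a run one of scrap0, scrap1, scrap2, scrap3, scrap4, scrap5 may be knocked a few centimetres aside while the robot is not near it.
It also fails if it takes over 200 s, if anything falls off the work surface, if the arm or the gripper's body presses on something with over 40 N, if the wrist force passes 120 N, or if a joint passes its speed limit or range.

## Working session

There is one attempt and no reset: what is moved stays moved. The work goes in short steps, Python scripts to look and compute and a tool call to move; the robot and the scene stay as the last step left them, time stands still between calls to the robot, and variables do not carry over. Pictures are saved under pics/ and viewed, and the job is handed in when it is done.

Besides the shell and the picture viewer there is one more tool, called after "Call:" as name([rows], argument=value, ...), one row to a line, values as JSON. carry_out: Moves the arm, as the interface text tells. Its arguments: {"type":"object","properties":{"offset":{"type":"array"},"roll":{"type":"array"},"jaw":{"type":"number"},"newtons":{"type":"number"}},"required":["offset","roll"]}

```bash
mkdir -p pics; ls; cat > h.py <<'E'
import numpy as np, cv2
from workcell import sensors, cams, bot
def grab(n):
    s=sensors.get_state(); f=cams.grab_frame(n)
    K=np.array(f["camera_matrix"])
    if n=="wrist":
        T=np.eye(4);T[:3,:3]=np.array(s["ee_rot"]);T[:3,3]=s["tcp_pos"]
        M=T@np.array(f["hand_eye"])
    else:
        R,_=cv2.Rodrigues(np.array(f["rvec"],float)); M=np.eye(4); M[:3,:3]=R.T; M[:3,3]=-R.T@np.array(f["tvec"],float).ravel()
    return f["color"],f["range_z"],K,M
def cloud(d,K,M):
    v,u=np.mgrid[:d.shape[0],:d.shape[1]]
    P=np.stack([(u-K[0,2])/K[0,0]*d,(v-K[1,2])/K[1,1]*d,d],-1)
    W=P@M[:3,:3].T+M[:3,3]; W[d<=0]=np.nan
    return W
def proj(p,K,M):
    c=(np.asarray(p)-M[:3,3])@M[:3,:3]; return c[...,:2]/c[...,2:]*[K[0,0],K[1,1]]+[K[0,2],K[1,2]]
def save(c,n): cv2.imwrite("pics/"+n,cv2.cvtColor(c,cv2.COLOR_RGB2BGR))
def st():
    s=sensors.get_state(); print("t",round(s["time"],2),"tcp",np.round(s["tcp_pos"],4),"F",np.round(s["wrist_force"],1),"w",round(s["width"]*94,1)); return s
E
python3 - <<'E'
from h import *
s=st(); print(np.round(s["ee_rot"],3))
for n in("scene","top"):
    c,d,K,M=grab(n); save(c,n+"0.png"); np.savez(n+"0.npz",c=c,d=d,K=K,M=M)
    for q in["station","pan","pan_handle","lid","lid_edge","stand","scraper","tray","shaker0","scrap0","scrap1","scrap2","red_bottle","yellow_bottle","tape"]:
        print(n,q,[(np.round(r["position"],3).tolist(),round(r["conf"],2)) for r in cams.recognise(n,q)])
E
```

```text
pics
t 0.0 tcp [ 0.217  -0.5857  0.2268] F [0.2 0.9 0.4] w 94.2
[[ 0.347 -0.938 -0.001]
 [-0.938 -0.347  0.001]
 [-0.001  0.    -1.   ]]
scene station [([0.629, -0.03, 0.105], 0.87), ([0.511, 0.39, 0.005], 0.31)]
scene pan [([0.612, -0.236, 0.022], 0.6), ([0.685, 0.065, 0.18], 0.46)]
scene pan_handle [([0.615, -0.236, 0.018], 0.57), ([0.543, -0.019, 0.178], 0.49)]
scene lid [([0.643, -0.263, 0.218], 0.57)]
scene lid_edge [([0.644, -0.261, 0.223], 0.84)]
scene stand [([0.204, -0.288, 0.047], 0.71), ([0.402, -0.383, 0.027], 0.56)]
scene scraper [([0.395, -0.368, 0.133], 0.57)]
scene tray [([0.512, 0.39, 0.005], 0.57)]
scene shaker0 [([0.367, 0.268, 0.066], 0.82), ([0.689, 0.066, 0.179], 0.66), ([0.522, 0.153, 0.172], 0.61), ([0.512, 0.39, 0.007], 0.38), ([0.605, 0.138, 0.124], 0.19)]
scene scrap0 [([0.604, 0.138, 0.123], 0.7), ([0.519, 0.061, 0.123], 0.61), ([0.614, 0.057, 0.121], 0.53)]
scene scrap1 [([0.604, 0.138, 0.123], 0.7), ([0.519, 0.061, 0.123], 0.61), ([0.614, 0.057, 0.121], 0.53)]
scene scrap2 [([0.604, 0.138, 0.123], 0.7), ([0.519, 0.061, 0.123], 0.61), ([0.614, 0.057, 0.12
[... 671 characters left out ...]
0.85), ([0.588, -0.26, 0.222], 0.39)]
top tray []
top shaker0 [([0.658, 0.061, 0.18], 0.87), ([0.522, -0.019, 0.178], 0.74), ([0.503, 0.151, 0.183], 0.59), ([0.342, 0.273, 0.071], 0.57), ([0.506, 0.063, 0.123], 0.56), ([0.504, 0.394, 0.005], 0.31)]
top scrap0 [([0.612, 0.059, 0.12], 0.82), ([0.508, 0.061, 0.124], 0.68), ([0.597, 0.142, 0.123], 0.61)]
top scrap1 [([0.612, 0.059, 0.12], 0.82), ([0.508, 0.061, 0.124], 0.68), ([0.597, 0.142, 0.123], 0.61)]
top scrap2 [([0.612, 0.059, 0.12], 0.82), ([0.508, 0.061, 0.124], 0.68), ([0.597, 0.142, 0.123], 0.61)]
top red_bottle [([0.398, -0.009, 0.146], 0.67)]
top yellow_bottle [([0.389, 0.135, 0.139], 0.97)]
top tape [([0.364, -0.155, 0.025], 0.57)]
```

View pics/scene0.png

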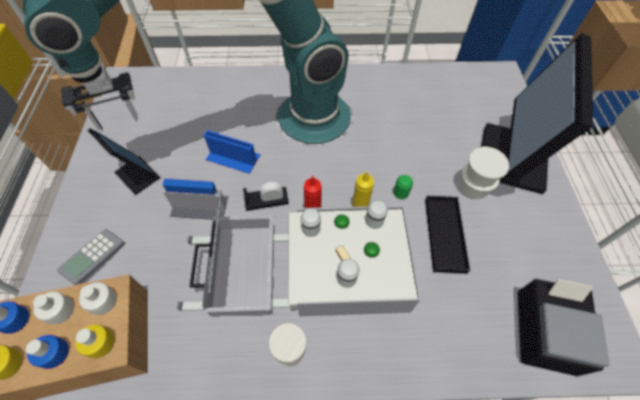

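View pics/top0.png

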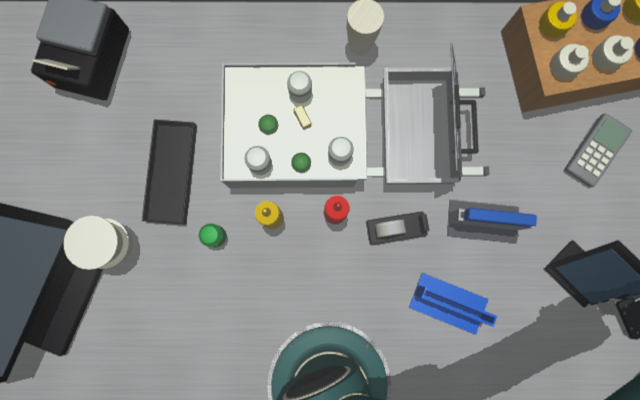

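The pictures show three shakers, two cucumber ends and one crust on the white board (top, columns 225–365, rows 65–180). The pan is drawn out with its lid raised (385–460), the scraper is in its stand (450–535, row 215), and the tray is at 145–195. The blue stand and the green can are look-alikes. Next I measure the geometry.

```bash
cat > g.py <<'E'
from h import *
def rect(P,name):
    r=cv2.minAreaRect((P[:,:2]*1000).astype(np.float32)); b=cv2.boxPoints(r)
    print(name,len(P),"c",np.round(r[0],1),"size",np.round(r[1],1),"ang",round(r[2],2),"z",np.round(np.median(P[:,2])*1000,1)); return r
for n in("scene","top"):
    z=np.load(n+"0.npz"); c,d,K,M=z["c"],z["d"],z["K"],z["M"]; W=cloud(d,K,M); X,Y,Z=W[...,0],W[...,1],W[...,2]
    hsv=cv2.cvtColor(c,cv2.COLOR_RGB2HSV)
    print(n,"cam",np.round(M[:3,3],3))
    def keep(m):
        m=m.astype(np.uint8); k,l,s,_=cv2.connectedComponentsWithStats(m); 
        return l==1+np.argmax(s[1:,4]) if k>1 else m>0
    reg=(X>.45)&(X<.85)&(Y>-.2)&(Y<.2)
    rect(W[keep(reg&(Z>.1)&(Z<.122))],"board")
    rect(W[keep((X>.3)&(X<.7)&(Y>.25)&(Y<.55)&(hsv[...,2]<75)&(Z<.045)&(Z>-.01))],"tray")
    rect(W[keep((X>.3)&(X<.7)&(Y>.25)&(Y<.55)&(Z<.04)&(Z>.02))],"trayrim")
    rect(W[keep((X>.3)&(X<.5)&(Y>-.5)&(Y<-.25)&(Z>.12)&(Z<.15))],"handle")
    rect(W[keep((X>.3)&(X<.5)&(Y>-.5)&(Y<-.25)&(Z>.003)&(Z<.012))],"foot")
    rect(W[keep((X>.45)&(X<.8)&(Y>-.45)&(Y<-.13)&(Z>.07)&(Z<.09))],"panrim")
    rect(W[keep((X>.45)&(X<.8)&(Y>-.45)&(Y<-.13)&(Z>.1))],"lid")
    m=keep((X>.45)&(X<.8)&(Y>-.45)&(Y<-.13)&(Z>.1)); L=W[m]
    for zz in np.arange(.1,.24,.02):
        q=L[(L[:,2]>zz)&(L[:,2]<zz+.02)]
        if len(q)>5: print("   lid z",round(zz,2),np.round(np.median(q,0),3),len(q), np.round([q[:,0].min(),q[:,0].max()],3))
    rect(W[keep((X>.45)&(X<.8)&(Y>-.5)&(Y<-.27)&(Z>.045)&(Z<.065)&(hsv[...,2]<70))],"panhandle")
    rect(W[keep((X>.45)&(X<.8)&(Y>-.35)&(Y<-.13)&(Z>.01)&(Z<.03))],"panfloor")
    k,l,s,_=cv2.connectedComponentsWithStats((reg&(Z>.155)).astype(np.uint8))
    for i in range(1,k):
        if s[i,4]>30: 
            P=W[l==i]; print("  shaker",np.round((P[:,:2].min(0)+P[:,:2].max(0))/2,3),np.round(P.mean(0),3),np.round(P[:,2].max(),3),s[i,4])
E
python3 g.py
```

```text
scene cam [ 1.03  -0.023  1.061]
board 8449 c [605.3  59.7] size [275.7 281.7] ang 0.51 z 104.3
tray 2565 c [505.7 386.4] size [ 99.6 251.1] ang 85.6 z 4.1
trayrim 484 c [504.4 388. ] size [102.1 253.3] ang 85.48 z 27.4
handle 486 c [ 386.7 -377.2] size [151.7  27.6] ang 83.89 z 132.9
foot 366 c [ 412.7 -395.1] size [140.4  38.7] ang 84.63 z 5.5
panrim 924 c [ 607.7 -218.6] size [279.3 176.7] ang 0.39 z 79.8
lid 550 c [ 609.6 -273.4] size [270.   44.5] ang 0.52 z 220.0
   lid z 0.1 [ 0.705 -0.293  0.113] 21 [0.478 0.744]
   lid z 0.12 [ 0.702 -0.286  0.13 ] 31 [0.475 0.745]
   lid z 0.14 [ 0.701 -0.28   0.151] 33 [0.476 0.744]
   lid z 0.16 [ 0.69  -0.273  0.17 ] 31 [0.485 0.744]
   lid z 0.18 [ 0.671 -0.266  0.191] 73 [0.476 0.744]
   lid z 0.2 [ 0.649 -0.257  0.218] 84 [0.478 0.744]
   lid z 0.22 [ 0.614 -0.255  0.222] 277 [0.475 0.743]
panhandle 120 c [ 613.1 -330.6] size [123.7  35.7] ang 0.38 z 59.8
panfloor 4163 c [ 598.2 -221.5] size [243.3 148.2] ang 0.47 z 19.1
  shaker [0.511 0.158] [0.517 0.155 0.176] 0.188 335
  shaker [ 0.533 -0.023] [ 0.537 -0.022  0.177] 0.187 340
  sh
[... 494 characters left out ...]
.8  45.7] ang 0.74 z 222.6
   lid z 0.1 [ 0.518 -0.292  0.113] 18 [0.473 0.741]
   lid z 0.12 [ 0.523 -0.285  0.132] 26 [0.473 0.71 ]
   lid z 0.14 [ 0.534 -0.28   0.149] 34 [0.473 0.742]
   lid z 0.16 [ 0.539 -0.272  0.172] 32 [0.473 0.71 ]
   lid z 0.18 [ 0.559 -0.265  0.193] 92 [0.473 0.742]
   lid z 0.2 [ 0.564 -0.258  0.214] 55 [0.473 0.742]
   lid z 0.22 [ 0.607 -0.253  0.224] 450 [0.473 0.741]
panhandle 216 c [ 608.9 -330.8] size [127.5  39.2] ang 0.8 z 62.1
panfloor 5918 c [ 613.8 -220.7] size [249.5 147.5] ang 0.55 z 20.9
  shaker [0.674 0.069] [0.67  0.069 0.179] 0.189 520
  shaker [ 0.528 -0.02 ] [ 0.525 -0.019  0.18 ] 0.189 521
  shaker [0.508 0.16 ] [0.505 0.158 0.18 ] 0.191 529
```

```bash
python3 - <<'E'
from h import *
for n in("scene","top"):
    z=np.load(n+"0.npz"); c,d,K,M=z["c"],z["d"],z["K"],z["M"]; W=cloud(d,K,M); X,Y,Z=W[...,0],W[...,1],W[...,2]
    P=W[(X>.4)&(X<.85)&(Y>-.2)&(Y<.3)&(Z>.1)&(Z<.122)]
    r=cv2.minAreaRect((P[:,:2]*1000).astype(np.float32)); print(n,r)
    B=P[(P[:,2]<.109)]
    for x0 in np.arange(.49,.73,.04):
        q=B[abs(B[:,0]-x0)<.02][:,1]; print("  x",round(x0,2),"y",np.round([q.min(),q.max()],4))
    for y0 in np.arange(-.08,.2,.05):
        q=P[abs(P[:,1]-y0)<.02][:,0]; print("  y",round(y0,2),"x",np.round([q.min(),q.max()],4))
    hsv=cv2.cvtColor(c,cv2.COLOR_RGB2HSV)
    # handle bar rows: y distribution for x in center
    q=W[(X>.56)&(X<.65)&(Y<-.30)&(Y>-.4)&(Z>.045)&(Z<.07)]; print(" handle bar y",np.round([q[:,1].min(),np.median(q[:,1]),q[:,1].max()],4),"z",np.round(q[:,2].max(),4),len(q))
    # pan rim at +y side
    q=W[(X>.5)&(X<.7)&(Y<-.1)&(Y>-.2)&(Z>.074)&(Z<.088)]; print(" near rim y",np.round(np.percentile(q[:,1],[2,50,98]),4),len(q))
E
```

```text
scene ((621.33154296875, 83.06614685058594), (440.5686950683594, 327.61492919921875), 0.6434147357940674)
  x 0.49 y [-0.0822  0.2418]
  x 0.53 y [-0.0819  0.2422]
  x 0.57 y [-0.0814  0.243 ]
  x 0.61 y [-0.0809  0.2426]
  x 0.65 y [-0.0805  0.2436]
  x 0.69 y [-0.08    0.2443]
  y -0.08 x [0.4741 0.7387]
  y -0.03 x [0.4083 0.843 ]
  y 0.02 x [0.4115 0.7427]
  y 0.07 x [0.4681 0.7423]
  y 0.12 x [0.4007 0.7427]
  y 0.17 x [0.4057 0.7418]
 handle bar y [-0.3543 -0.3467 -0.3407] z 0.0649 136
 near rim y [-0.1403 -0.1351 -0.13  ] 255
top ((625.580078125, 82.1220703125), (355.0949401855469, 446.0055847167969), 84.25379180908203)
  x 0.49 y [-0.0816  0.2435]
  x 0.53 y [-0.0818  0.2445]
  x 0.57 y [-0.0802  0.2446]
  x 0.61 y [-0.0809  0.2446]
  x 0.65 y [-0.0807  0.245 ]
  x 0.69 y [-0.0793  0.2457]
  y -0.08 x [0.4739 0.8051]
  y -0.03 x [0.4688 0.8376]
  y 0.02 x [0.4015 0.744 ]
  y 0.07 x [0.4682 0.7427]
  y 0.12 x [0.4047 0.7409]
  y 0.17 x [0.4671 0.7405]
 handle bar y [-0.3519 -0.3446 -0.3383] z 0.0686 191
 near rim y [-0.1382 -0.1329 -0.1277] 366
```

```bash
python3 - <<'E'
import cv2,numpy as np
for n,(a,b,c,d) in {"scene":(190,320,160,300),"top":(40,200,370,500)}.items():
    im=cv2.imread(f"pics/{n}0.png")[a:b,c:d]; cv2.imwrite(f"pics/{n}_crop0.png",cv2.resize(im,None,fx=4,fy=4,interpolation=2)[:600,:800])
E
```

```text
(no output)
```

View pics/scene_crop0.png

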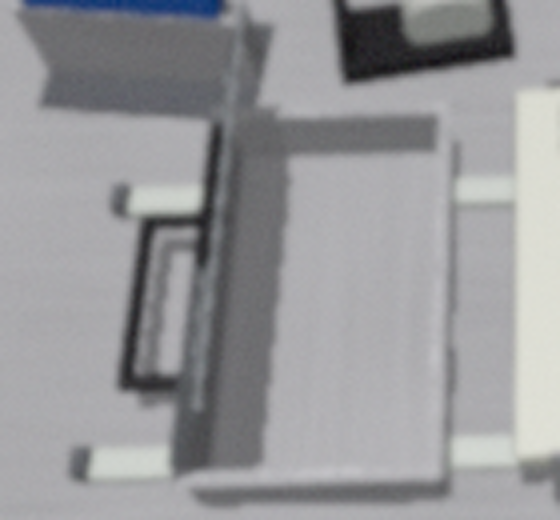

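```bash
python3 - <<'E'
from h import *
for n in("scene","top"):
    z=np.load(n+"0.npz"); c,d,K,M=z["c"],z["d"],z["K"],z["M"]; W=cloud(d,K,M); X,Y,Z=W[...,0],W[...,1],W[...,2]
    for nm,b in {"rack":(.45,1.0,-.9,-.36),"tablet":(.1,.45,-.7,-.42),"cup":(.75,1,-.3,.2)}.items():
        q=W[(X>b[0])&(X<b[1])&(Y>b[2])&(Y<b[3])&(Z>.05)&(Z<.5)]
        if len(q): print(n,nm,np.round(q.min(0),3),np.round(q.max(0),3),len(q))
    q=W[(X>.45)&(X<.8)&(Y>-.5)&(Y<-.36)&(Z>.03)]; print(np.round(q.min(0),3) if len(q) else 0, len(q), np.round(q.max(0),3) if len(q) else 0)
E
cat >> h.py <<'E'
def to(x,y,z,yaw=None,s=None):
    """world target -> tool offset(m), roll(deg); yaw= world direction of tool x (deg, mod 180)"""
    s=s or sensors.get_state(); R=np.array(s["ee_rot"]); o=R.T@(np.array([x,y,z])-s["tcp_pos"])
    cur=np.degrees(np.arctan2(R[1,0],R[0,0])); 
    roll=0 if yaw is None else -((yaw-cur+90)%180-90)
    print("target",(x,y,z,yaw),"-> offset",np.round(o,4).tolist(),"roll",round(roll,2),"curyaw",round(cur,2),"q7",round(s["qpos"][6],2)); return o,roll
E
python3 -c "
from h import *
to(.608,-.4,.35,0); to(.608,-.4,.062,0)"
```

```text
scene rack [ 0.66  -0.782  0.05 ] [ 0.935 -0.441  0.213] 13989
scene tablet [ 0.158 -0.678  0.05 ] [ 0.396 -0.42   0.5  ] 4412
scene cup [ 0.798 -0.121  0.052] [ 0.881 -0.039  0.154] 1224
[ 0.66 -0.5   0.03] 1582 [ 0.8   -0.456  0.18 ]
top rack [ 0.659 -0.751  0.05 ] [ 0.893 -0.439  0.216] 11742
top tablet [ 0.155 -0.647  0.05 ] [ 0.392 -0.42   0.351] 4724
top cup [ 0.796 -0.119  0.05 ] [ 0.881 -0.037  0.157] 1483
[ 0.659 -0.5    0.03 ] 2241 [ 0.8   -0.452  0.182]
target (0.608, -0.4, 0.35, 0) -> offset [-0.0387, -0.4311, -0.1226] roll -69.67 curyaw -69.67 q7 -0.05
target (0.608, -0.4, 0.062, 0) -> offset [-0.0387, -0.4312, 0.1654] roll -69.67 curyaw -69.67 q7 -0.05
```

Call:
carry_out([
  [0, 0, -0.12],
  [0, 0, -0.12],
  [0, 0, -0.12],
  [-0.05, -0.425, -0.12],
  [-0.05, -0.425, -0.12],
  [-0.05, -0.425, -0.12],
  [-0.05, -0.425, -0.12],
  [-0.05, -0.425, -0.12],
  [-0.05, -0.425, -0.12],
  [-0.05, -0.425, -0.12],
  [-0.05, -0.425, -0.12],
  [-0.05, -0.425, -0.12],
  [-0.05, -0.425, -0.12],
  [-0.05, -0.425, -0.12],
  [-0.05, -0.425, -0.12],
], roll=[0, 0, 0, -69.7, -69.7, -69.7, -69.7, -69.7, -69.7, -69.7, -69.7, -69.7, -69.7, -69.7, -69.7], jaw=0, newtons=20)

```text
time: 3.1
tcp_pos: [0.5974, -0.3925, 0.3475]
ee_rot: [[1.0, -0.001, -0.0], [-0.001, -1.0, -0.001], [-0.0, 0.001, -1.0]]
wrist_force: [0.5, -0.5, 0.2]
width: 0.001
```

```bash
python3 -c "
from h import *
st();to(.59,-.378,.062,0.5)"
```

```text
t 3.1 tcp [ 0.5974 -0.3925  0.3475] F [ 0.5 -0.5  0.2] w 0.1
target (0.59, -0.378, 0.062, 0.5) -> offset [-0.0073, -0.0146, 0.2855] roll -0.57 curyaw -0.07 q7 0.42
```

Call:
carry_out([
  [-0.007, -0.0145, 0.1],
  [-0.007, -0.0145, 0.2855],
  [-0.007, -0.0145, 0.2855],
  [-0.007, -0.0145, 0.2855],
  [-0.007, -0.0145, 0.2855],
  [-0.007, -0.0145, 0.2855],
  [-0.007, -0.0145, 0.2855],
  [-0.007, -0.03, 0.2855],
  [-0.007, -0.04, 0.2855],
  [-0.007, -0.05, 0.2855],
  [-0.007, -0.06, 0.2855],
  [-0.007, -0.07, 0.2855],
  [-0.007, -0.077, 0.2855],
  [-0.007, -0.077, 0.2855],
], roll=[-0.5, -0.5, -0.5, -0.5, -0.5, -0.5, -0.5, -0.5, -0.5, -0.5, -0.5, -0.5, -0.5, -0.5])

```text
time: 4.5
tcp_pos: [0.5916, -0.3128, 0.0621]
ee_rot: [[1.0, 0.011, 0.0], [0.011, -1.0, 0.001], [0.0, -0.001, -1.0]]
wrist_force: [-0.3, 1.0, -0.8]
width: 0.003
```

Call:
carry_out([
  [0, -0.004, 0],
  [0, -0.008, 0],
  [0, -0.012, 0],
  [0, -0.014, 0],
  [0, -0.014, 0],
], roll=[0, 0, 0, 0, 0])

```text
time: 5.0
tcp_pos: [0.591, -0.3019, 0.0619]
ee_rot: [[1.0, 0.008, 0.0], [0.008, -1.0, -0.002], [0.0, 0.002, -1.0]]
wrist_force: [2.5, -9.5, -2.6]
width: 0.004
```

```bash
cat > pan.py <<'E'
from h import *
import sys
for n in("scene","top"):
    c,d,K,M=grab(n); W=cloud(d,K,M); X,Y,Z=W[...,0],W[...,1],W[...,2]; save(c,n+sys.argv[1]+".png"); np.savez(n+sys.argv[1]+".npz",c=c,d=d,K=K,M=M)
    q=W[(X>.5)&(X<.7)&(Y<-.04)&(Y>-.2)&(Z>.074)&(Z<.088)]; print(n,"near rim y",np.round(np.percentile(q[:,1],[2,50,98]),4) if len(q) else 0,len(q))
    q=W[(X>.48)&(X<.74)&(Y<-.24)&(Y>-.45)&(Z>.045)&(Z<.07)&((X<.57)|(X>.65))]; print(" handle y min",np.round(np.percentile(q[:,1],[1,5]),4) if len(q) else 0,len(q))
E
python3 pan.py 1; python3 -c "
from h import *
st()"
```

```text
scene near rim y 0 0
 handle y min [-0.2908 -0.2893] 171
top near rim y 0 0
 handle y min [-0.2905 -0.2881] 231
t 5.1 tcp [ 0.5909 -0.3018  0.0619] F [ 2.3 -7.7 -2.9] w 0.4
```

Call:
carry_out([
  [0, 0.025, 0],
  [0, 0.025, -0.05],
  [0, 0.025, -0.22],
  [0, 0.025, -0.22],
  [0, 0.025, -0.22],
  [0, 0.025, -0.22],
  [-0.058, -0.281, -0.22],
  [-0.058, -0.281, -0.22],
  [-0.058, -0.281, -0.22],
  [-0.058, -0.281, -0.22],
  [-0.058, -0.281, -0.22],
  [-0.058, -0.281, -0.22],
  [-0.058, -0.281, -0.22],
  [-0.058, -0.281, -0.22],
  [-0.058, -0.281, -0.22],
  [-0.058, -0.281, -0.22],
  [-0.058, -0.281, -0.22],
], roll=[0, 0, 0, 0, 0, 0, -85, -85, -85, -85, -85, -85, -85, -85, -85, -85, -85], jaw=0.094)

```text
time: 6.8
tcp_pos: [0.5303, -0.0198, 0.2818]
ee_rot: [[0.075, 0.997, -0.001], [0.997, -0.075, 0.0], [0.0, -0.001, -1.0]]
wrist_force: [0.6, -0.7, -0.1]
width: 1.001
```

```bash
python3 pan.py 2; python3 -c "
from h import *
st();to(.5305,-.0205,.161,85.6)"
```

```text
scene near rim y 0 0
 handle y min [-0.2913 -0.2903] 172
top near rim y 0 0
 handle y min [-0.2898 -0.2882] 235
t 6.9 tcp [ 0.5304 -0.02    0.2818] F [-0.8  1.  -0.6] w 93.9
target (0.5305, -0.0205, 0.161, 85.6) -> offset [-0.0005, 0.0002, 0.1208] roll -0.31 curyaw 85.29 q7 1.29
```

View pics/scene2.png

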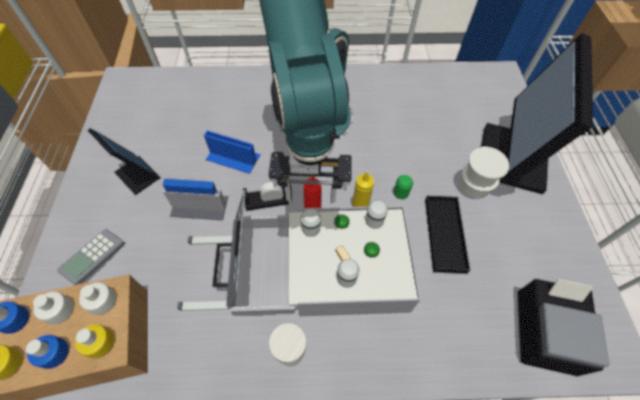

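Call:
carry_out([
  [0, 0, 0.05],
  [0, 0, 0.09],
  [0, 0, 0.121],
  [0, 0, 0.121],
  [0, 0, 0.121],
], roll=[0, 0, 0, 0, 0])

```text
time: 7.4
tcp_pos: [0.5308, -0.0197, 0.1618]
ee_rot: [[0.08, 0.997, -0.0], [0.997, -0.08, 0.0], [0.0, -0.0, -1.0]]
wrist_force: [0.1, 0.0, 0.9]
width: 1.002
```

Call:
carry_out([
  [0, 0, 0],
  [0, 0, 0],
  [0, 0, 0],
  [0, 0, 0],
  [0, 0, 0],
  [0, 0, 0],
  [0, 0, -0.04],
  [0, 0, -0.11],
  [0, 0, -0.11],
], roll=[0, 0, 0, 0, 0, 0, 0, 0, 0], jaw=0.03, newtons=25)

```text
time: 8.3
tcp_pos: [0.5315, -0.0196, 0.2747]
ee_rot: [[0.077, 0.997, 0.004], [0.997, -0.077, -0.0], [0.0, 0.004, -1.0]]
wrist_force: [0.1, 0.3, -2.5]
width: 0.563
```

```bash
python3 -c "
from h import *
st();to(.583,.3825,.28,85.6);to(.583,.3825,.064,85.6)"
```

```text
t 8.3 tcp [ 0.5315 -0.0196  0.2747] F [ 0.1  0.3 -2.5] w 52.9
target (0.583, 0.3825, 0.28, 85.6) -> offset [0.4049, 0.0202, -0.0052] roll -0.04 curyaw 85.56 q7 1.29
target (0.583, 0.3825, 0.064, 85.6) -> offset [0.4048, 0.0195, 0.2108] roll -0.04 curyaw 85.56 q7 1.29
```

Call:
carry_out([
  [0.03, 0.002, -0.005],
  [0.07, 0.004, -0.005],
  [0.115, 0.006, -0.005],
  [0.16, 0.008, -0.005],
  [0.205, 0.01, -0.005],
  [0.25, 0.012, -0.005],
  [0.295, 0.014, -0.005],
  [0.34, 0.016, -0.005],
  [0.38, 0.018, -0.005],
  [0.405, 0.02, -0.005],
  [0.405, 0.02, -0.005],
  [0.405, 0.02, 0.04],
  [0.405, 0.02, 0.09],
  [0.405, 0.02, 0.13],
  [0.405, 0.02, 0.16],
  [0.405, 0.02, 0.18],
  [0.405, 0.02, 0.19],
  [0.405, 0.02, 0.195],
  [0.405, 0.02, 0.2],
  [0.405, 0.02, 0.2],
], roll=[0, 0, 0, 0, 0, 0, 0, 0, 0, 0, 0, 0, 0, 0, 0, 0, 0, 0, 0, 0])

```text
time: 10.3
tcp_pos: [0.5823, 0.3823, 0.0715]
ee_rot: [[0.078, 0.997, 0.001], [0.997, -0.078, 0.0], [0.0, 0.001, -1.0]]
wrist_force: [0.4, 0.2, -2.1]
width: 0.56
```

```bash
python3 - <<'E'
from h import *
st();to(.583,.3825,.062,85.6)
for n in("scene","top"):
    c,d,K,M=grab(n); save(c,n+"3.png")
    p=proj(np.array([[.583,.3825,.005]]),K,M)[0]; print(n,p)
    W=cloud(d,K,M);X,Y,Z=W[...,0],W[...,1],W[...,2]
    im=cv2.resize(cv2.cvtColor(c,cv2.COLOR_RGB2BGR)[int(p[1])-65:int(p[1])+55,int(p[0])-70:int(p[0])+70],None,fx=4,fy=4,interpolation=2)
    cv2.imwrite(f"pics/{n}3c.png",im)
E
```

```text
t 10.3 tcp [0.5823 0.3823 0.0715] F [ 0.4  0.2 -2.1] w 52.6
target (0.583, 0.3825, 0.062, 85.6) -> offset [0.0003, 0.0007, 0.0095] roll -0.08 curyaw 85.52 q7 0.48
scene [448.03377836 257.27236469]
top [174.73864663 141.58313703]
```

View pics/scene3c.png

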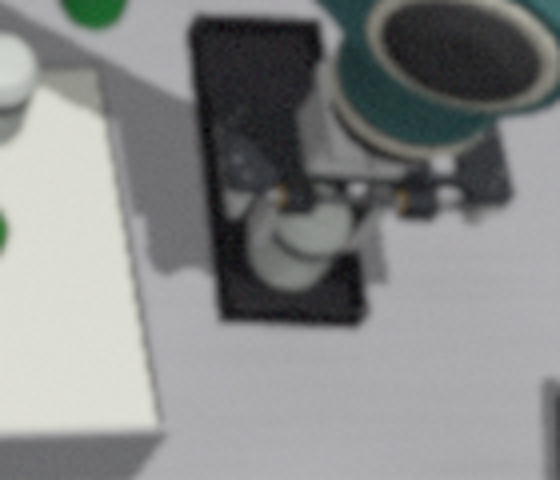

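Call:
carry_out([
  [0, 0, 0.005],
  [0, 0, 0.008],
  [0, 0, 0.01],
  [0, 0, 0.01],
], roll=[0, 0, 0, 0])

```text
time: 10.8
tcp_pos: [0.5819, 0.3821, 0.0606]
ee_rot: [[0.078, 0.997, -0.0], [0.997, -0.078, -0.0], [-0.0, -0.0, -1.0]]
wrist_force: [-0.1, 0.6, -1.5]
width: 0.563
```

Call:
carry_out([
  [0, 0, 0.0015],
  [0, 0, 0.003],
  [0, 0, 0.003],
], roll=[0, 0, 0])

```text
time: 11.1
tcp_pos: [0.5823, 0.3823, 0.06]
ee_rot: [[0.078, 0.997, 0.001], [0.997, -0.078, -0.0], [-0.0, 0.001, -1.0]]
wrist_force: [-7.6, -7.5, 24.1]
width: 0.566
```

Call:
carry_out([
  [0, 0, -0.001],
  [0, 0, -0.001],
  [0, 0, -0.001],
  [0, 0, -0.001],
  [0, 0, -0.03],
  [0, 0, -0.08],
  [0, 0, -0.13],
  [0, 0, -0.18],
  [0, 0, -0.22],
  [-0.228, -0.056, -0.22],
  [-0.228, -0.056, -0.22],
  [-0.228, -0.056, -0.22],
  [-0.228, -0.056, -0.22],
  [-0.228, -0.056, -0.22],
  [-0.228, -0.056, -0.22],
  [-0.228, -0.056, -0.22],
], roll=[0, 0, 0, 0, 0, 0, 0, 0, 0, 0, 0, 0, 0, 0, 0, 0], jaw=0.075)

```text
time: 12.7
tcp_pos: [0.5086, 0.1587, 0.2783]
ee_rot: [[0.079, 0.997, 0.001], [0.997, -0.079, -0.0], [-0.0, 0.001, -1.0]]
wrist_force: [0.2, 0.3, 0.5]
width: 0.798
```

```bash
python3 - <<'E'
from h import *
st();to(.509,.159,.161,85.6)
for n in("scene",):
    c,d,K,M=grab(n); save(c,n+"4.png")
E
```

```text
t 12.7 tcp [0.5086 0.1587 0.2783] F [0.2 0.3 0.5] w 75.1
target (0.509, 0.159, 0.161, 85.6) -> offset [0.0004, 0.0003, 0.1173] roll -0.15 curyaw 85.45 q7 0.92
```

View pics/scene4.png

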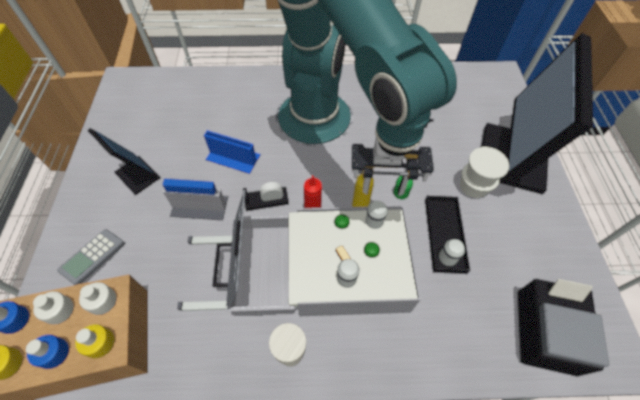

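The first shaker stands upright in the tray, at scene pixel (453,250). Next is the second one.

Call:
carry_out([
  [0, 0, 0.03],
  [0, 0, 0.08],
  [0, 0, 0.117],
  [0, 0, 0.117],
  [0, 0, 0.117],
], roll=[0, 0, 0, 0, 0], jaw=0.094)

```text
time: 13.25
tcp_pos: [0.5085, 0.1608, 0.1617]
ee_rot: [[0.076, 0.997, -0.001], [0.997, -0.076, 0.001], [0.001, -0.001, -1.0]]
wrist_force: [0.5, 0.1, 0.5]
width: 1.002
```

Call:
carry_out([
  [0, 0, 0],
  [0, 0, 0],
  [0, 0, 0],
  [0, 0, 0],
  [0, 0, 0],
  [0, 0, 0],
  [0, 0, -0.04],
  [0, 0, -0.09],
  [0, 0, -0.12],
  [0, 0, -0.12],
], roll=[0, 0, 0, 0, 0, 0, 0, 0, 0, 0], jaw=0.03)

```text
time: 14.25
tcp_pos: [0.5096, 0.16, 0.2846]
ee_rot: [[0.078, 0.997, 0.005], [0.997, -0.078, 0.001], [0.001, 0.005, -1.0]]
wrist_force: [0.2, 0.4, -3.5]
width: 0.565
```

```bash
python3 -c "
from h import *
st();to(.505,.388,.28,85.6);to(.505,.388,.0625,85.6)"
```

```text
t 14.25 tcp [0.5096 0.16   0.2846] F [ 0.2  0.4 -3.5] w 53.1
target (0.505, 0.388, 0.28, 85.6) -> offset [0.227, -0.0224, 0.0048] roll -0.07 curyaw 85.53 q7 0.92
target (0.505, 0.388, 0.0625, 85.6) -> offset [0.2267, -0.0235, 0.2223] roll -0.07 curyaw 85.53 q7 0.92
```

Call:
carry_out([
  [0.03, -0.003, 0],
  [0.07, -0.007, 0],
  [0.115, -0.011, 0],
  [0.16, -0.016, 0],
  [0.2, -0.02, 0],
  [0.227, -0.023, 0],
  [0.227, -0.023, 0],
  [0.227, -0.023, 0.04],
  [0.227, -0.023, 0.09],
  [0.227, -0.023, 0.135],
  [0.227, -0.023, 0.17],
  [0.227, -0.023, 0.19],
  [0.227, -0.023, 0.205],
  [0.227, -0.023, 0.213],
  [0.227, -0.023, 0.217],
  [0.227, -0.023, 0.218],
  [0.227, -0.023, 0.218],
], roll=[0, 0, 0, 0, 0, 0, 0, 0, 0, 0, 0, 0, 0, 0, 0, 0, 0])

```text
time: 15.95
tcp_pos: [0.5035, 0.3876, 0.0637]
ee_rot: [[0.078, 0.997, 0.001], [0.997, -0.078, 0.001], [0.001, 0.001, -1.0]]
wrist_force: [-0.4, 0.3, -2.4]
width: 0.561
```

Call:
carry_out([
  [0, 0, 0.001],
  [0, 0, 0.002],
  [0, 0, 0.002],
], roll=[0, 0, 0])

```text
time: 16.25
tcp_pos: [0.5033, 0.3873, 0.0611]
ee_rot: [[0.078, 0.997, 0.0], [0.997, -0.078, 0.0], [0.0, 0.0, -1.0]]
wrist_force: [0.5, 0.3, -2.6]
width: 0.565
```

```bash
python3 -c "
from h import *
st();to(.6765,.0685,.28,85.6)"
```

```text
t 16.25 tcp [0.5033 0.3873 0.0611] F [ 0.5  0.3 -2.6] w 53.1
target (0.6765, 0.0685, 0.28, 85.6) -> offset [-0.3043, 0.1976, -0.2189] roll -0.07 curyaw 85.53 q7 0.35
```

Call:
carry_out([
  [0, 0, 0.001],
  [0, 0, 0.0015],
  [0, 0, 0.0015],
], roll=[0, 0, 0])

```text
time: 16.55
tcp_pos: [0.5033, 0.3874, 0.0602]
ee_rot: [[0.078, 0.997, 0.0], [0.997, -0.078, -0.0], [-0.0, 0.0, -1.0]]
wrist_force: [-3.1, -2.9, 9.0]
width: 0.564
```

Call:
carry_out([
  [0, 0, 0],
  [0, 0, 0],
  [0, 0, 0],
  [0, 0, -0.001],
  [0, 0, -0.03],
  [0, 0, -0.08],
  [0, 0, -0.13],
  [0, 0, -0.18],
  [0, 0, -0.22],
  [-0.304, 0.1975, -0.22],
  [-0.304, 0.1975, -0.22],
  [-0.304, 0.1975, -0.22],
  [-0.304, 0.1975, -0.22],
  [-0.304, 0.1975, -0.22],
  [-0.304, 0.1975, -0.22],
  [-0.304, 0.1975, -0.22],
  [-0.304, 0.1975, -0.22],
  [-0.304, 0.1975, -0.22],
  [-0.304, 0.1975, -0.22],
], roll=[0, 0, 0, 0, 0, 0, 0, 0, 0, 0, 0, 0, 0, 0, 0, 0, 0, 0, 0], jaw=0.075)

```text
time: 18.45
tcp_pos: [0.6759, 0.0701, 0.2795]
ee_rot: [[0.077, 0.997, -0.0], [0.997, -0.077, 0.001], [0.001, -0.0, -1.0]]
wrist_force: [-0.2, 0.6, -0.1]
width: 0.796
```

```bash
python3 -c "
from h import *
st();to(.6765,.0685,.161,85.6)
c,d,K,M=grab('scene'); save(c,'scene5.png')"
```

```text
t 18.45 tcp [0.6759 0.0701 0.2795] F [-0.2  0.6 -0.1] w 74.8
target (0.6765, 0.0685, 0.161, 85.6) -> offset [-0.0016, 0.0008, 0.1185] roll -0.01 curyaw 85.59 q7 1.06
```

View pics/scene5.png

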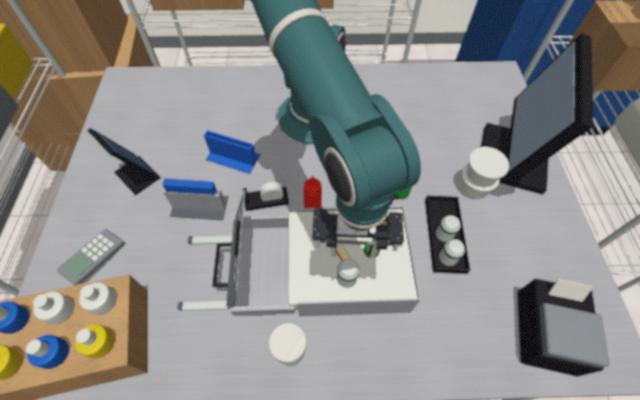

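Two shakers now stand in the tray, at (450,227) and (455,252). The third is under the gripper at (348,270).

Call:
carry_out([
  [-0.0015, 0.001, 0.03],
  [-0.0015, 0.001, 0.08],
  [-0.0015, 0.001, 0.118],
  [-0.0015, 0.001, 0.118],
  [-0.0015, 0.001, 0.118],
], roll=[0, 0, 0, 0, 0], jaw=0.094)

```text
time: 19.0
tcp_pos: [0.6773, 0.0688, 0.1628]
ee_rot: [[0.076, 0.997, 0.0], [0.997, -0.076, 0.001], [0.001, 0.0, -1.0]]
wrist_force: [0.5, -0.8, 0.6]
width: 1.007
```

Call:
carry_out([
  [0, 0, 0],
  [0, 0, 0],
  [0, 0, 0],
  [0, 0, 0],
  [0, 0, 0],
  [0, 0, 0],
  [0, 0, -0.04],
  [0, 0, -0.09],
  [0, 0, -0.12],
  [0, 0, -0.12],
], roll=[0, 0, 0, 0, 0, 0, 0, 0, 0, 0], jaw=0.03)

```text
time: 20.0
tcp_pos: [0.6785, 0.0679, 0.286]
ee_rot: [[0.078, 0.997, 0.006], [0.997, -0.078, 0.001], [0.001, 0.006, -1.0]]
wrist_force: [0.8, 0.3, -1.8]
width: 0.566
```

```bash
python3 -c "
from h import *
st();to(.427,.3945,.28,85.6);to(.427,.3945,.0625,85.6)"
```

```text
t 20.0 tcp [0.6785 0.0679 0.286 ] F [ 0.8  0.3 -1.8] w 53.2
target (0.427, 0.3945, 0.28, 85.6) -> offset [0.306, -0.2763, 0.0048] roll -0.08 curyaw 85.52 q7 1.06
target (0.427, 0.3945, 0.0625, 85.6) -> offset [0.3057, -0.2775, 0.2223] roll -0.08 curyaw 85.52 q7 1.06
```

Call:
carry_out([
  [0.03, -0.027, 0],
  [0.06, -0.054, 0],
  [0.09, -0.081, 0],
  [0.12, -0.108, 0],
  [0.15, -0.135, 0],
  [0.18, -0.162, 0],
  [0.21, -0.19, 0],
  [0.24, -0.217, 0],
  [0.27, -0.245, 0],
  [0.295, -0.265, 0],
  [0.306, -0.277, 0],
  [0.306, -0.277, 0.0],
  [0.306, -0.277, 0.05],
  [0.306, -0.277, 0.1],
  [0.306, -0.277, 0.15],
  [0.306, -0.277, 0.185],
  [0.306, -0.277, 0.205],
  [0.306, -0.277, 0.215],
  [0.306, -0.277, 0.219],
  [0.306, -0.277, 0.219],
], roll=[0, 0, 0, 0, 0, 0, 0, 0, 0, 0, 0, 0, 0, 0, 0, 0, 0, 0, 0, 0])

```text
time: 22.0
tcp_pos: [0.4255, 0.3937, 0.0628]
ee_rot: [[0.079, 0.997, 0.0], [0.997, -0.079, 0.0], [0.0, 0.0, -1.0]]
wrist_force: [0.1, -0.1, -1.2]
width: 0.561
```

Call:
carry_out([
  [0, 0, 0.001],
  [0, 0, 0.002],
  [0, 0, 0.002],
], roll=[0, 0, 0])

```text
time: 22.3
tcp_pos: [0.4253, 0.394, 0.0609]
ee_rot: [[0.078, 0.997, 0.001], [0.997, -0.078, 0.0], [0.0, 0.001, -1.0]]
wrist_force: [0.8, 0.3, -1.9]
width: 0.562
```

Call:
carry_out([
  [0, 0, 0.001],
  [0, 0, 0.0015],
  [0, 0, 0.0015],
], roll=[0, 0, 0])

```text
time: 22.6
tcp_pos: [0.4253, 0.3941, 0.0605]
ee_rot: [[0.078, 0.997, 0.001], [0.997, -0.078, -0.0], [-0.0, 0.001, -1.0]]
wrist_force: [-5.4, -9.1, 25.2]
width: 0.563
```

Call:
carry_out([
  [0, 0, 0],
  [0, 0, 0],
  [0, 0, 0],
  [0, 0, -0.001],
  [0, 0, -0.03],
  [0, 0, -0.08],
  [0, 0, -0.13],
  [0, 0, -0.18],
  [0, 0, -0.22],
  [0, 0, -0.22],
], roll=[0, 0, 0, 0, 0, 0, 0, 0, 0, 0], jaw=0.075)

```text
time: 23.6
tcp_pos: [0.4258, 0.3956, 0.2843]
ee_rot: [[0.078, 0.997, 0.006], [0.997, -0.078, 0.004], [0.005, 0.005, -1.0]]
wrist_force: [0.3, 0.1, -1.0]
width: 0.798
```

```bash
python3 -c "
from h import *
st();to(.46,.0,.28,-6.1);to(.386,-.3755,.28,-6.1)"
```

```text
t 23.6 tcp [0.4258 0.3956 0.2843] F [ 0.3  0.1 -1. ] w 75.0
target (0.46, 0.0, 0.28, -6.1) -> offset [-0.3917, 0.0649, 0.0027] roll -88.37 curyaw 85.53 q7 0.41
target (0.386, -0.3755, 0.28, -6.1) -> offset [-0.7718, 0.0204, 0.0007] roll -88.37 curyaw 85.53 q7 0.41
```

Call:
carry_out([
  [-0.392, 0.065, 0],
  [-0.392, 0.065, 0],
  [-0.392, 0.065, 0],
  [-0.392, 0.065, 0],
  [-0.392, 0.065, 0],
  [-0.392, 0.065, 0],
  [-0.392, 0.065, 0],
  [-0.392, 0.065, 0],
  [-0.772, 0.0205, 0],
  [-0.772, 0.0205, 0],
  [-0.772, 0.0205, 0],
  [-0.772, 0.0205, 0],
  [-0.772, 0.0205, 0],
  [-0.772, 0.0205, 0],
  [-0.772, 0.0205, 0],
  [-0.772, 0.0205, 0],
  [-0.772, 0.0205, 0],
  [-0.772, 0.0205, 0],
  [-0.772, 0.0205, 0],
  [-0.772, 0.0205, 0],
], roll=[40, 40, 40, 40, 40, 40, 91.6, 91.6, 91.6, 91.6, 91.6, 91.6, 91.6, 91.6, 91.6, 91.6, 91.6, 91.6, 91.6, 91.6])

```text
time: 25.6
tcp_pos: [0.3857, -0.3763, 0.279]
ee_rot: [[0.995, -0.104, 0.0], [-0.104, -0.995, 0.0], [0.0, -0.0, -1.0]]
wrist_force: [0.5, -0.4, 0.5]
width: 0.798
```

```bash
cat > scr.py <<'E'
from h import *
import sys
s=st()
for n in("scene","top","wrist"):
    c,d,K,M=grab(n); save(c,n+sys.argv[1]+".png"); W=cloud(d,K,M);X,Y,Z=W[...,0],W[...,1],W[...,2]
    hsv=cv2.cvtColor(c,cv2.COLOR_RGB2HSV); b=(hsv[...,0]>100)&(hsv[...,0]<130)&(hsv[...,1]>120)
    m=b&(X>.3)&(X<.5)&(Y>-.5)&(Y<-.25)&(Z>.126)&(Z<.15)
    if m.sum()>50:
        r=cv2.minAreaRect((W[m][:,:2]*1000).astype(np.float32)); print(n,m.sum(),np.round(r[0],1),np.round(r[1],1),round(r[2],2),round(float(np.median(W[m][:,2])),4))
E
python3 scr.py 6; python3 -c "
from h import *
to(.386,-.3755,.121,-6.1)"
```

```text
t 25.6 tcp [ 0.3857 -0.3763  0.279 ] F [ 0.5 -0.4  0.5] w 75.0
scene 379 [ 387.8 -376.3] [148.7  25.7] 84.49 0.1333
top 781 [ 385.7 -372.7] [145.7  26.3] 84.11 0.1355
wrist 4179 [ 385.2 -377. ] [147.8  25.7] 83.82 0.1349
target (0.386, -0.3755, 0.121, -6.1) -> offset [0.0003, -0.0013, 0.1581] roll 0.09 curyaw -6.01 q7 0.56
```

View pics/scene6.png

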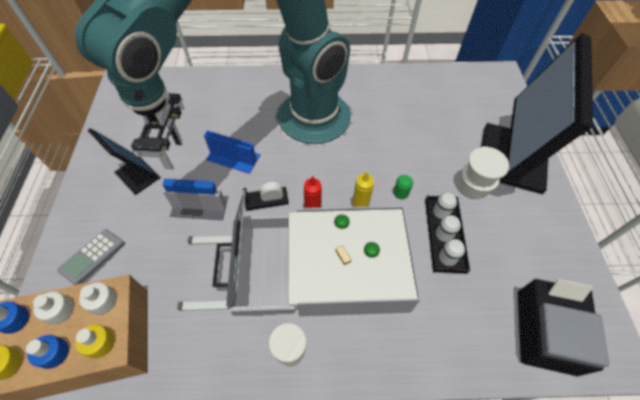

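View pics/wrist6.png

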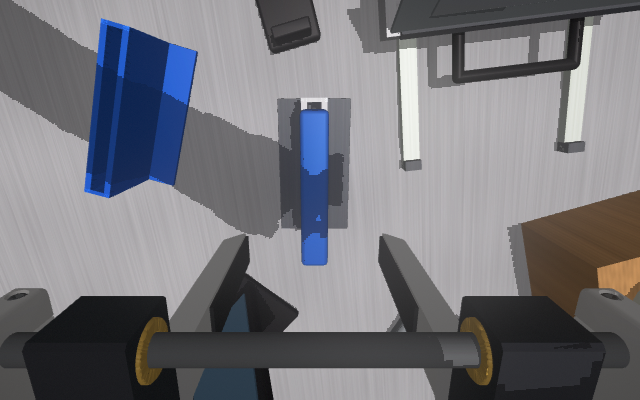

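```bash
python3 - <<'E'
from h import *
for n in("scene","top"):
    z=np.load(n+"1.npz"); W=cloud(z["d"],z["K"],z["M"]); X,Y,Z=W[...,0],W[...,1],W[...,2]
    q=W[(X>.26)&(X<.5)&(Y>-.45)&(Y<-.3)&(Z>.14)&(Z<.3)]; print(n,len(q), np.round(q.min(0),3) if len(q) else 0, np.round(q.max(0),3) if len(q) else 0)
    q=W[(X>.2)&(X<.5)&(Y>-.6)&(Y<-.3)&(Z>.14)&(Z<.3)]; print(n,len(q), np.round(q.min(0),3) if len(q) else 0, np.round(q.max(0),3) if len(q) else 0)
E
```

```text
scene 0 0 0
scene 226 [ 0.262 -0.599  0.14 ] [ 0.332 -0.56   0.212]
top 4 [ 0.383 -0.325  0.14 ] [ 0.396 -0.307  0.141]
top 848 [ 0.265 -0.6    0.14 ] [ 0.396 -0.307  0.215]
```

Call:
carry_out([
  [0.0003, 0, 0.04],
  [0.0003, 0, 0.08],
  [0.0003, 0, 0.12],
  [0.0003, 0, 0.145],
  [0.0003, 0, 0.157],
  [0.0003, 0, 0.157],
  [0.0003, 0, 0.157],
], roll=[0, 0, 0, 0, 0, 0, 0])

```text
time: 26.45
tcp_pos: [0.3861, -0.3777, 0.1231]
ee_rot: [[0.994, -0.106, 0.001], [-0.106, -0.994, -0.001], [0.001, 0.001, -1.0]]
wrist_force: [0.8, -0.3, 0.8]
width: 0.8
```

Call:
carry_out([
  [0, 0, 0],
  [0, 0, 0],
  [0, 0, 0],
  [0, 0, 0],
  [0, 0, 0],
  [0, 0, 0],
  [0, 0, 0],
  [0, 0, 0],
  [0, 0, 0],
  [0, 0, 0],
], roll=[0, 0, 0, 0, 0, 0, 0, 0, 0, 0], jaw=0.01, newtons=50)

```text
time: 27.45
tcp_pos: [0.3856, -0.3774, 0.122]
ee_rot: [[0.994, -0.106, 0.0], [-0.106, -0.994, -0.0], [0.0, 0.0, -1.0]]
wrist_force: [0.6, 0.2, 1.0]
width: 0.275
```

Call:
carry_out([
  [0, 0, -0.01],
  [0, 0, -0.03],
  [0, 0, -0.06],
  [0, 0, -0.1],
  [0, 0, -0.14],
  [0, 0, -0.18],
  [0, 0, -0.22],
  [0, 0, -0.253],
  [0, 0, -0.253],
  [0, 0, -0.253],
], roll=[0, 0, 0, 0, 0, 0, 0, 0, 0, 0])

```text
time: 28.45
tcp_pos: [0.3853, -0.3772, 0.3751]
ee_rot: [[0.994, -0.106, 0.0], [-0.106, -0.994, -0.0], [0.0, 0.0, -1.0]]
wrist_force: [0.0, 0.4, -4.9]
width: 0.275
```

```bash
python3 - <<'E'
from h import *
st()
for n in("scene","top"):
    c,d,K,M=grab(n); save(c,n+"7.png");W=cloud(d,K,M);X,Y,Z=W[...,0],W[...,1],W[...,2]
    m=(X>.48)&(X<.73)&(Y>-.07)&(Y<.235)&(Z>.112)&(Z<.14)
    k,l,s_,_=cv2.connectedComponentsWithStats(m.astype(np.uint8))
    for i in range(1,k):
        if s_[i,4]>15:
            P=W[l==i]; print(n,np.round(P.min(0),3),np.round(P.max(0),3),s_[i,4])
to(.612,.19,.375,90.5)
E
```

```text
t 28.45 tcp [ 0.3853 -0.3772  0.3751] F [ 0.   0.4 -4.9] w 25.8
scene [0.492 0.044 0.112] [0.533 0.087 0.128] 180
scene [0.577 0.118 0.112] [0.622 0.161 0.128] 206
scene [0.589 0.042 0.112] [0.641 0.083 0.127] 175
top [0.588 0.043 0.113] [0.642 0.085 0.13 ] 250
top [0.575 0.121 0.112] [0.62  0.164 0.131] 313
top [0.488 0.046 0.112] [0.531 0.088 0.131] 316
target (0.612, 0.19, 0.375, 90.5) -> offset [0.1657, -0.5878, -0.0008] roll 83.43 curyaw -6.07 q7 0.57
```

View pics/top7.png

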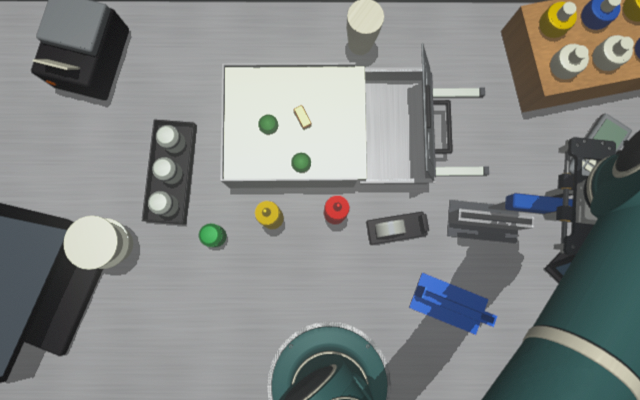

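Call:
carry_out([
  [0.166, -0.588, 0],
  [0.166, -0.588, 0],
  [0.166, -0.588, 0],
  [0.166, -0.588, 0],
  [0.166, -0.588, 0],
  [0.166, -0.588, 0],
  [0.166, -0.588, 0],
  [0.166, -0.588, 0],
  [0.166, -0.588, 0],
  [0.166, -0.588, 0],
  [0.166, -0.588, 0],
  [0.166, -0.588, 0],
  [0.166, -0.588, 0],
  [0.166, -0.588, 0],
  [0.166, -0.588, 0],
  [0.166, -0.588, 0],
], roll=[-96.6, -96.6, -96.6, -96.6, -96.6, -96.6, -96.6, -96.6, -96.6, -96.6, -96.6, -96.6, -96.6, -96.6, -96.6, -96.6])

```text
time: 30.15
tcp_pos: [0.6128, 0.1881, 0.3747]
ee_rot: [[-0.007, 1.0, -0.0], [1.0, 0.007, -0.001], [-0.001, -0.0, -1.0]]
wrist_force: [0.3, 0.3, -3.0]
width: 0.274
```

```bash
python3 - <<'E'
from h import *
st(); to(.612,.192,.2225,90.5)
for n in("scene","top"):
    c,d,K,M=grab(n); save(c,n+"8.png"); np.savez(n+"8.npz",c=c,d=d,K=K,M=M)
    W=cloud(d,K,M);X,Y,Z=W[...,0],W[...,1],W[...,2]
    hsv=cv2.cvtColor(c,cv2.COLOR_RGB2HSV)
    P=W[(X>.3)&(X<.5)&(Y>-.5)&(Y<-.25)&(Z>.08)&(Z<.105)]; r=cv2.minAreaRect((P[:,:2]*1000).astype(np.float32)); print(n,"stand",len(P),np.round(r[0],1),np.round(r[1],1),round(r[2],2))
    b=(hsv[...,0]>100)&(hsv[...,0]<130)&(hsv[...,1]>120)&(X>.45)&(X<.8)&(Y>.1)&(Y<.3)&(Z>.2); P=W[b]
    if len(P)>20: r=cv2.minAreaRect((P[:,:2]*1000).astype(np.float32)); print(n,"handle",len(P),np.round(r[0],1),np.round(r[1],1),round(r[2],2),np.round(P.min(0),3),np.round(P.max(0),3))
E
```

```text
t 30.15 tcp [0.6128 0.1881 0.3747] F [ 0.3  0.3 -3. ] w 25.7
target (0.612, 0.192, 0.2225, 90.5) -> offset [0.004, -0.0007, 0.1522] roll -0.09 curyaw 90.41 q7 1.0
scene stand 481 [ 386.1 -376.9] [171.  30.] 84.58
scene handle 601 [623.  183.1] [ 34.7 129.2] 87.64 [0.558 0.165 0.351] [0.688 0.201 0.546]
top stand 575 [ 385.4 -374.8] [172.2  26.9] 84.32
```

View pics/scene8.png

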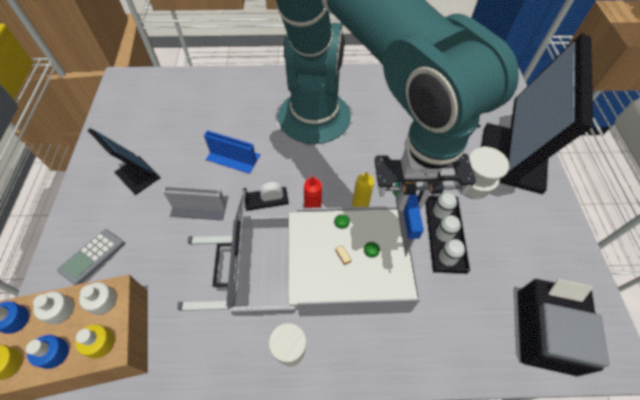

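Call:
carry_out([
  [0.004, 0, 0.04],
  [0.004, 0, 0.09],
  [0.004, 0, 0.13],
  [0.004, 0, 0.15],
  [0.004, 0, 0.1535],
  [0.004, 0, 0.1535],
  [0.004, 0, 0.1535],
], roll=[0, 0, 0, 0, 0, 0, 0])

```text
time: 30.95
tcp_pos: [0.6134, 0.1938, 0.2232]
ee_rot: [[-0.009, 1.0, 0.002], [1.0, 0.009, 0.001], [0.001, 0.002, -1.0]]
wrist_force: [1.1, 0.4, -2.0]
width: 0.272
```

Call:
carry_out([
  [0, 0, 0.001],
  [0, 0, 0.002],
  [0, 0, 0.002],
], roll=[0, 0, 0])

```text
time: 31.25
tcp_pos: [0.6129, 0.1938, 0.2198]
ee_rot: [[-0.009, 1.0, 0.0], [1.0, 0.009, 0.0], [0.0, 0.0, -1.0]]
wrist_force: [-0.8, -0.4, -1.9]
width: 0.279
```

Call:
carry_out([
  [0, 0, 0.001],
  [0, 0, 0.002],
  [0, 0, 0.002],
], roll=[0, 0, 0])

```text
time: 31.55
tcp_pos: [0.6127, 0.1938, 0.2173]
ee_rot: [[-0.009, 1.0, -0.0], [1.0, 0.009, -0.0], [-0.0, -0.0, -1.0]]
wrist_force: [-0.1, -0.5, -3.0]
width: 0.272
```

Call:
carry_out([
  [-0.012, 0, 0],
  [-0.024, 0, 0],
  [-0.036, 0, 0],
  [-0.048, 0, 0],
  [-0.06, 0, 0],
  [-0.073, 0, 0],
  [-0.086, 0, 0],
  [-0.1, 0, 0],
  [-0.114, 0, 0],
  [-0.128, 0, 0],
  [-0.142, 0, 0],
  [-0.156, 0, 0],
  [-0.17, 0, 0],
  [-0.184, 0, 0],
  [-0.198, 0, 0],
  [-0.212, 0, 0],
  [-0.212, 0, 0],
], roll=[0, 0, 0, 0, 0, 0, 0, 0, 0, 0, 0, 0, 0, 0, 0, 0, 0])

```text
time: 33.25
tcp_pos: [0.6148, -0.0209, 0.2172]
ee_rot: [[-0.006, 1.0, -0.0], [1.0, 0.006, -0.001], [-0.001, -0.0, -1.0]]
wrist_force: [-0.3, -0.1, -2.5]
width: 0.272
```

```bash
python3 - <<'E'
from h import *
st()
for n in("scene","top"):
    c,d,K,M=grab(n); im=cv2.cvtColor(c,cv2.COLOR_RGB2BGR); a=(190,320,220,430) if n=="scene" else (50,200,210,440)
    cv2.imwrite(f"pics/{n}9.png",cv2.resize(im[a[0]:a[1],a[2]:a[3]],None,fx=3.4,fy=3.4,interpolation=2))
E
```

```text
t 33.25 tcp [ 0.6148 -0.0209  0.2172] F [-0.3 -0.1 -2.5] w 25.6
```

View pics/scene9.png

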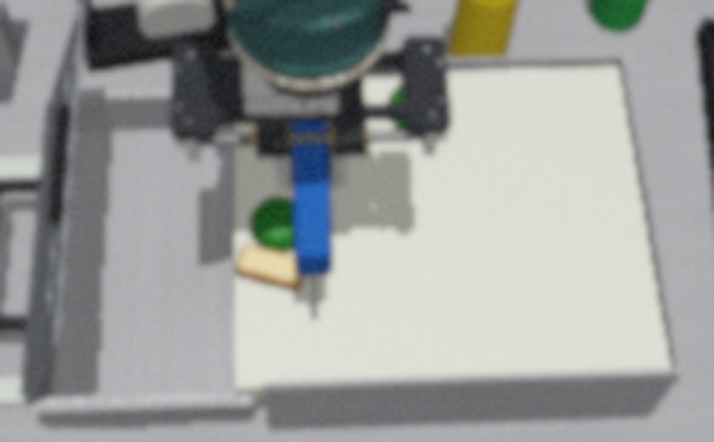

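View pics/top9.png

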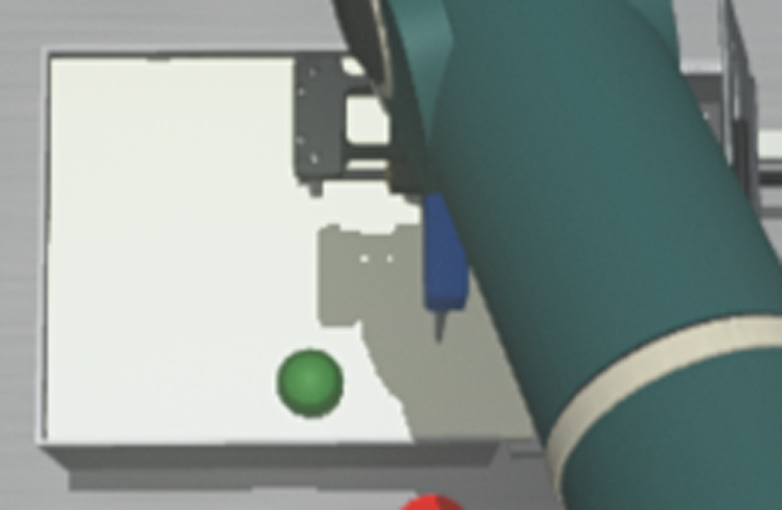

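Call:
carry_out([
  [-0.01, 0, 0],
  [-0.02, 0, 0],
  [-0.03, 0, 0],
  [-0.04, 0, 0],
  [-0.05, 0, 0],
  [-0.06, 0, 0],
  [-0.07, 0, 0],
  [-0.078, 0, 0],
  [-0.078, 0, 0],
], roll=[0, 0, 0, 0, 0, 0, 0, 0, 0])

```text
time: 34.25
tcp_pos: [0.6154, -0.0977, 0.2173]
ee_rot: [[-0.008, 1.0, -0.0], [1.0, 0.008, -0.0], [-0.0, -0.0, -1.0]]
wrist_force: [-0.1, 1.1, -3.3]
width: 0.271
```

```bash
python3 - <<'E'
from h import *
st()
for n in("scene","wrist"):
    c,d,K,M=grab(n); im=cv2.cvtColor(c,cv2.COLOR_RGB2BGR); a=(190,320,200,430) if n=="scene" else (0,400,0,640)
    cv2.imwrite(f"pics/{n}10.png",cv2.resize(im[a[0]:a[1],a[2]:a[3]],None,fx=3.4 if n=="scene" else 1,fy=3.4 if n=="scene" else 1,interpolation=2))
E
```

```text
t 34.25 tcp [ 0.6154 -0.0977  0.2173] F [-0.1  1.1 -3.3] w 25.5
```

View pics/scene10.png

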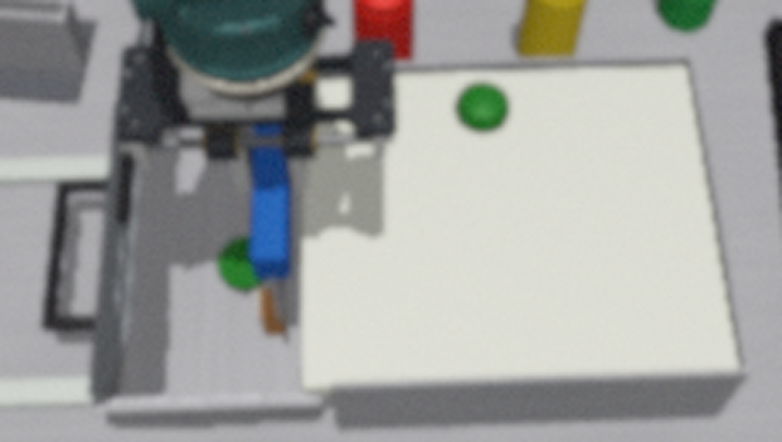

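View pics/wrist10.png

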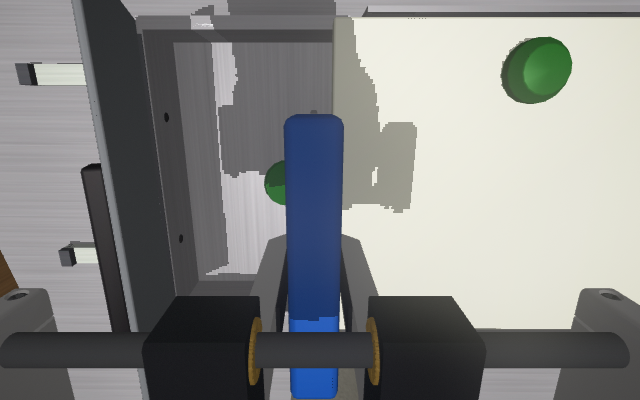

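Call:
carry_out([
  [0, 0, -0.03],
  [0, 0, -0.07],
  [0.21, -0.061, -0.07],
  [0.21, -0.061, -0.07],
  [0.21, -0.061, -0.07],
  [0.21, -0.061, -0.07],
  [0.21, -0.061, -0.07],
  [0.21, -0.061, -0.07],
  [0.21, -0.061, -0.07],
  [0.21, -0.061, -0.03],
  [0.21, -0.061, -0.008],
  [0.21, -0.061, -0.001],
  [0.21, -0.061, 0],
  [0.21, -0.061, 0],
], roll=[0, 0, 0, 0, 0, 0, 0, 0, 0, 0, 0, 0, 0, 0])

```text
time: 35.75
tcp_pos: [0.553, 0.1126, 0.2179]
ee_rot: [[-0.008, 1.0, 0.0], [1.0, 0.008, 0.0], [0.0, 0.0, -1.0]]
wrist_force: [-0.8, -0.1, -3.0]
width: 0.279
```

Call:
carry_out([
  [-0.012, 0, 0],
  [-0.024, 0, 0],
  [-0.036, 0, 0],
  [-0.048, 0, 0],
  [-0.06, 0, 0],
  [-0.073, 0, 0],
  [-0.086, 0, 0],
  [-0.1, 0, 0],
  [-0.114, 0, 0],
  [-0.128, 0, 0],
  [-0.142, 0, 0],
  [-0.156, 0, 0],
  [-0.168, 0, 0],
  [-0.18, 0, 0],
  [-0.19, 0, 0],
  [-0.2, 0, 0],
  [-0.21, 0, 0],
  [-0.21, 0, 0],
], roll=[0, 0, 0, 0, 0, 0, 0, 0, 0, 0, 0, 0, 0, 0, 0, 0, 0, 0])

```text
time: 37.55
tcp_pos: [0.5544, -0.0983, 0.2173]
ee_rot: [[-0.008, 1.0, -0.0], [1.0, 0.008, -0.0], [-0.0, -0.0, -1.0]]
wrist_force: [0.0, 1.0, -3.2]
width: 0.27
```

```bash
python3 - <<'E'
from h import *
st()
for n in("scene","wrist"):
    c,d,K,M=grab(n); im=cv2.cvtColor(c,cv2.COLOR_RGB2BGR); a=(190,320,200,430) if n=="scene" else (0,400,0,640)
    cv2.imwrite(f"pics/{n}11.png",cv2.resize(im[a[0]:a[1],a[2]:a[3]],None,fx=3.4 if n=="scene" else 1,fy=3.4 if n=="scene" else 1,interpolation=2))
E
```

```text
t 37.55 tcp [ 0.5544 -0.0983  0.2173] F [ 0.   1.  -3.2] w 25.3
```

View pics/scene11.png

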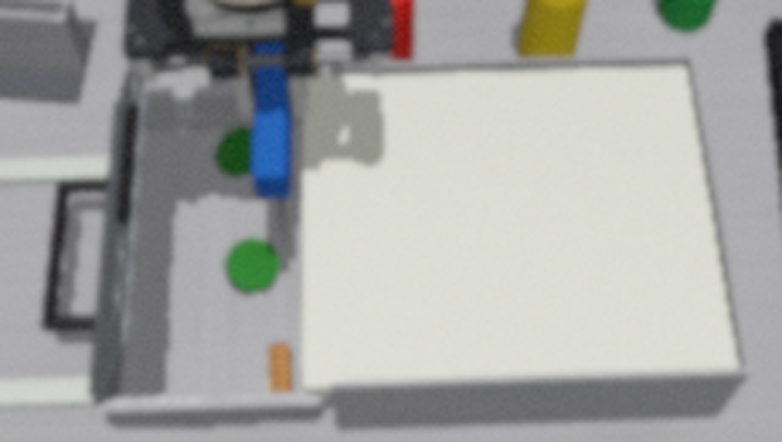

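View pics/wrist11.png

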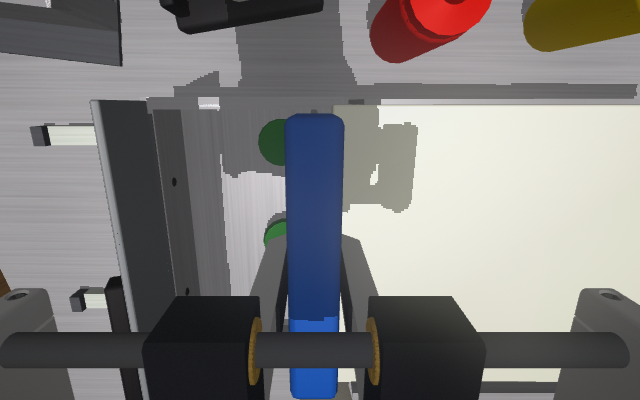

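Call:
carry_out([
  [0, 0, -0.03],
  [0, 0, -0.08],
  [0, 0, -0.13],
  [0, 0, -0.16],
  [0, 0, -0.16],
], roll=[0, 0, 0, 0, 0])

```text
time: 38.15
tcp_pos: [0.5557, -0.0957, 0.3815]
ee_rot: [[-0.01, 1.0, 0.006], [1.0, 0.01, -0.001], [-0.001, 0.006, -1.0]]
wrist_force: [0.6, -0.2, -3.9]
width: 0.269
```

```bash
python3 - <<'E'
from h import *
st();to(.3856,-.3774,.375,-6.07)
E
```

```text
t 38.15 tcp [ 0.5557 -0.0957  0.3815] F [ 0.6 -0.2 -3.9] w 25.3
target (0.3856, -0.3774, 0.375, -6.07) -> offset [-0.2799, -0.173, 0.006] roll -83.34 curyaw 90.59 q7 1.54
```

Call:
carry_out([
  [-0.28, -0.173, 0],
  [-0.28, -0.173, 0],
  [-0.28, -0.173, 0],
  [-0.28, -0.173, 0],
  [-0.28, -0.173, 0],
  [-0.28, -0.173, 0],
  [-0.28, -0.173, 0],
  [-0.28, -0.173, 0],
  [-0.28, -0.173, 0],
  [-0.28, -0.173, 0],
  [-0.28, -0.173, 0],
  [-0.28, -0.173, 0],
  [-0.28, -0.173, 0],
  [-0.28, -0.173, 0],
  [-0.28, -0.173, 0],
], roll=[96.6, 96.6, 96.6, 96.6, 96.6, 96.6, 96.6, 96.6, 96.6, 96.6, 96.6, 96.6, 96.6, 96.6, 96.6])

```text
time: 39.65
tcp_pos: [0.3841, -0.3781, 0.377]
ee_rot: [[0.995, -0.104, -0.0], [-0.104, -0.995, 0.0], [-0.0, -0.0, -1.0]]
wrist_force: [0.2, 0.3, -4.2]
width: 0.277
```

```bash
python3 - <<'E'
from h import *
st();to(.3856,-.3774,.23,-6.07);to(.3856,-.3774,.122,-6.07)
c,d,K,M=grab("wrist"); save(c,"wrist12.png");c,d,K,M=grab("scene"); save(c,"scene12.png")
E
```

```text
t 39.65 tcp [ 0.3841 -0.3781  0.377 ] F [ 0.2  0.3 -4.2] w 26.0
target (0.3856, -0.3774, 0.23, -6.07) -> offset [0.0015, -0.0008, 0.147] roll 0.09 curyaw -5.98 q7 0.56
target (0.3856, -0.3774, 0.122, -6.07) -> offset [0.0016, -0.0008, 0.255] roll 0.09 curyaw -5.98 q7 0.56
```

View pics/scene12.png

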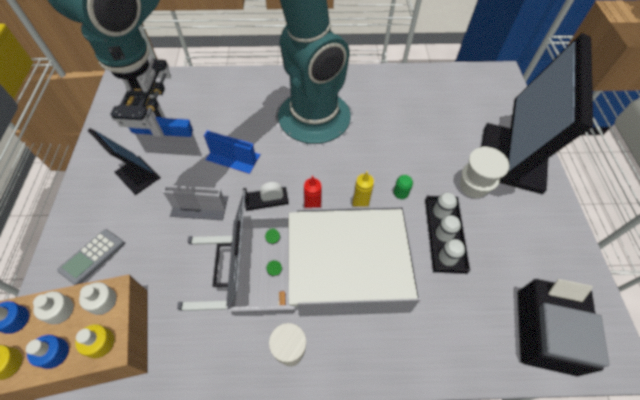

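View pics/wrist12.png

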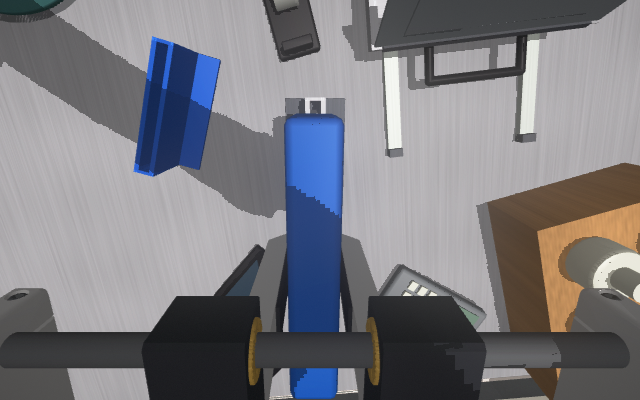

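Call:
carry_out([
  [0.0015, -0.0008, 0.05],
  [0.0015, -0.0008, 0.1],
  [0.0015, -0.0008, 0.13],
  [0.0015, -0.0008, 0.14],
  [0.0015, -0.0008, 0.14],
  [0.0015, -0.0008, 0.14],
], roll=[0, 0, 0, 0, 0, 0])

```text
time: 40.35
tcp_pos: [0.3863, -0.3783, 0.2391]
ee_rot: [[0.994, -0.106, 0.001], [-0.106, -0.994, -0.001], [0.002, 0.001, -1.0]]
wrist_force: [0.3, 0.1, -2.1]
width: 0.271
```

```bash
python3 - <<'E'
from h import *
st();to(.3856,-.3774,.122,-6.07)
E
```

```text
t 40.35 tcp [ 0.3863 -0.3783  0.2391] F [ 0.3  0.1 -2.1] w 25.5
target (0.3856, -0.3774, 0.122, -6.07) -> offset [-0.001, -0.0009, 0.1171] roll 0.01 curyaw -6.06 q7 0.51
```

Call:
carry_out([
  [-0.0005, -0.0009, 0.008],
  [-0.0005, -0.0009, 0.016],
  [-0.0005, -0.0009, 0.024],
  [-0.0005, -0.0009, 0.032],
  [-0.0005, -0.0009, 0.04],
  [-0.0005, -0.0009, 0.048],
  [-0.0005, -0.0009, 0.056],
  [-0.0005, -0.0009, 0.056],
], roll=[0, 0, 0, 0, 0, 0, 0, 0])

```text
time: 41.15
tcp_pos: [0.3848, -0.3764, 0.1802]
ee_rot: [[0.994, -0.106, -0.001], [-0.106, -0.994, 0.001], [-0.001, -0.001, -1.0]]
wrist_force: [0.3, -0.9, -3.1]
width: 0.277
```

Call:
carry_out([
  [0.0005, 0.0005, 0.01],
  [0.0005, 0.0005, 0.022],
  [0.0005, 0.0005, 0.034],
  [0.0005, 0.0005, 0.044],
  [0.0005, 0.0005, 0.05],
  [0.0005, 0.0005, 0.055],
  [0.0005, 0.0005, 0.057],
  [0.0005, 0.0005, 0.057],
], roll=[0, 0, 0, 0, 0, 0, 0, 0])

```text
time: 41.95
tcp_pos: [0.3856, -0.3773, 0.1244]
ee_rot: [[0.994, -0.106, -0.0], [-0.106, -0.994, 0.0], [-0.0, -0.0, -1.0]]
wrist_force: [-0.4, -0.8, -3.3]
width: 0.274
```

Call:
carry_out([
  [0, 0, 0.001],
  [0, 0, 0.002],
  [0, 0, 0.002],
], roll=[0, 0, 0])

```text
time: 42.25
tcp_pos: [0.3857, -0.3773, 0.1225]
ee_rot: [[0.994, -0.106, 0.0], [-0.106, -0.994, -0.0], [0.0, 0.0, -1.0]]
wrist_force: [-0.0, 0.0, -3.4]
width: 0.272
```

Call:
carry_out([
  [0, 0, 0],
  [0, 0, 0],
  [0, 0, 0],
  [0, 0, 0],
  [0, 0, 0],
  [0, 0, 0],
  [0, 0, -0.02],
  [0, 0, -0.07],
  [0, 0, -0.12],
  [0, 0, -0.17],
  [0, 0, -0.22],
  [0, 0, -0.22],
], roll=[0, 0, 0, 0, 0, 0, 0, 0, 0, 0, 0, 0], jaw=0.07)

```text
time: 43.45
tcp_pos: [0.3872, -0.3784, 0.3489]
ee_rot: [[0.994, -0.106, 0.006], [-0.106, -0.994, -0.007], [0.007, 0.006, -1.0]]
wrist_force: [-0.1, 0.6, -0.8]
width: 0.746
```

```bash
python3 scr.py 13; python3 pan.py 13; python3 - <<'E'
from h import *
to(.608,-.35,.345,0.5)
for n in("scene","top"):
    z=np.load(n+"13.npz"); c,d,K,M=z["c"],z["d"],z["K"],z["M"]; W=cloud(d,K,M); X,Y,Z=W[...,0],W[...,1],W[...,2]
    m=(X>.47)&(X<.75)&(Y>-.3)&(Y<-.15)&(Z>.1)&(Z<.24); L=W[m]
    for zz in np.arange(.1,.24,.02):
        q=L[(L[:,2]>zz)&(L[:,2]<zz+.02)]
        if len(q)>5: print(n,"   lid z",round(zz,2),np.round(np.median(q,0),3),len(q), np.round([q[:,0].min(),q[:,0].max()],3))
    print(np.round(L[:,2].max(),4))
E
```

```text
t 43.45 tcp [ 0.3872 -0.3784  0.3489] F [-0.1  0.6 -0.8] w 70.1
scene 381 [ 387.4 -374.6] [144.   26.4] 84.29 0.1332
top 779 [ 385.3 -374.3] [147.5  26.6] 83.71 0.1355
wrist 2972 [ 385.1 -376.7] [148.4  25.1] 83.48 0.1349
scene near rim y 0 0
 handle y min [-0.2912 -0.2898] 172
top near rim y 0 0
 handle y min [-0.2902 -0.2887] 234
target (0.608, -0.35, 0.345, 0.5) -> offset [0.2186, -0.0504, -0.0042] roll -6.57 curyaw -6.07 q7 0.54
scene    lid z 0.1 [ 0.634 -0.232  0.114] 59 [0.476 0.744]
scene    lid z 0.12 [ 0.64  -0.226  0.131] 92 [0.478 0.744]
scene    lid z 0.14 [ 0.661 -0.22   0.149] 80 [0.473 0.743]
scene    lid z 0.16 [ 0.672 -0.212  0.169] 68 [0.475 0.743]
scene    lid z 0.18 [ 0.672 -0.205  0.191] 107 [0.476 0.744]
scene    lid z 0.2 [ 0.651 -0.197  0.215] 125 [0.473 0.743]
scene    lid z 0.22 [ 0.613 -0.194  0.222] 278 [0.474 0.742]
0.2271
top    lid z 0.1 [ 0.581 -0.23   0.114] 63 [0.472 0.741]
top    lid z 0.12 [ 0.593 -0.226  0.129] 95 [0.472 0.74 ]
top    lid z 0.14 [ 0.544 -0.218  0.151] 72 [0.472 0.742]
top    lid z 0.16 [ 0.547 -0.211  0.169] 70 [0.472 0.74 ]
top    lid z 0.18 [ 0.552 -0.204  0.192] 130 [0.472 0.742]
top    lid z 0.2 [ 0.586 -0.197  0.212] 111 [0.472 0.742]
top    lid z 0.22 [ 0.607 -0.192  0.224] 463 [0.473 0.742]
0.2304
```

View pics/scene13.png

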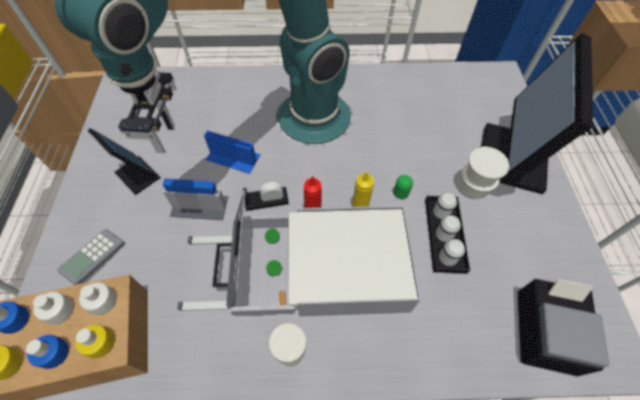

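Call:
carry_out([
  [0.213, -0.1, 0],
  [0.213, -0.1, 0],
  [0.213, -0.1, 0],
  [0.213, -0.1, 0],
  [0.213, -0.1, 0],
  [0.213, -0.1, 0],
  [0.213, -0.1, 0],
  [0.213, -0.1, 0],
], roll=[-6.6, -6.6, -6.6, -6.6, -6.6, -6.6, -6.6, -6.6], jaw=0, newtons=20)

```text
time: 44.5
tcp_pos: [0.6071, -0.3011, 0.3417]
ee_rot: [[1.0, 0.008, -0.001], [0.008, -1.0, 0.0], [-0.001, -0.0, -1.0]]
wrist_force: [0.5, -0.5, 0.0]
width: 0.097
```

```bash
python3 - <<'E'
from h import *
st();to(.608,-.29,.2134,.5)
E
```

```text
t 44.5 tcp [ 0.6071 -0.3011  0.3417] F [ 0.5 -0.5  0. ] w 9.1
target (0.608, -0.29, 0.2134, 0.5) -> offset [0.0012, -0.0111, 0.1283] roll -0.03 curyaw 0.47 q7 0.27
```

Call:
carry_out([
  [0.001, -0.011, 0.05],
  [0.001, -0.011, 0.1],
  [0.001, -0.011, 0.128],
  [0.001, -0.03, 0.128],
  [0.001, -0.055, 0.128],
  [0.001, -0.075, 0.128],
  [0.001, -0.0885, 0.1283],
  [0.001, -0.094, 0.1304],
  [0.001, -0.0998, 0.1326],
  [0.001, -0.105, 0.1353],
  [0.001, -0.1105, 0.1381],
  [0.001, -0.1156, 0.1413],
  [0.001, -0.1206, 0.1447],
  [0.001, -0.1253, 0.1484],
  [0.001, -0.1299, 0.1522],
], roll=[0, 0, 0, 0, 0, 0, 0, 0, 0, 0, 0, 0, 0, 0, 0])

```text
time: 46.0
tcp_pos: [0.6078, -0.1701, 0.1899]
ee_rot: [[1.0, 0.009, -0.0], [0.009, -1.0, 0.0], [-0.0, -0.0, -1.0]]
wrist_force: [-0.6, -0.8, 3.6]
width: 0.003
```

```bash
python3 - <<'E'
from h import *
st()
c,d,K,M=grab("scene"); im=cv2.cvtColor(c,cv2.COLOR_RGB2BGR); cv2.imwrite("pics/scene14.png",cv2.resize(im[180:330,170:330],None,fx=3.8,fy=3.8,interpolation=2))
E
```

```text
t 46.0 tcp [ 0.6078 -0.1701  0.1899] F [-0.6 -0.8  3.6] w 0.3
```

View pics/scene14.png

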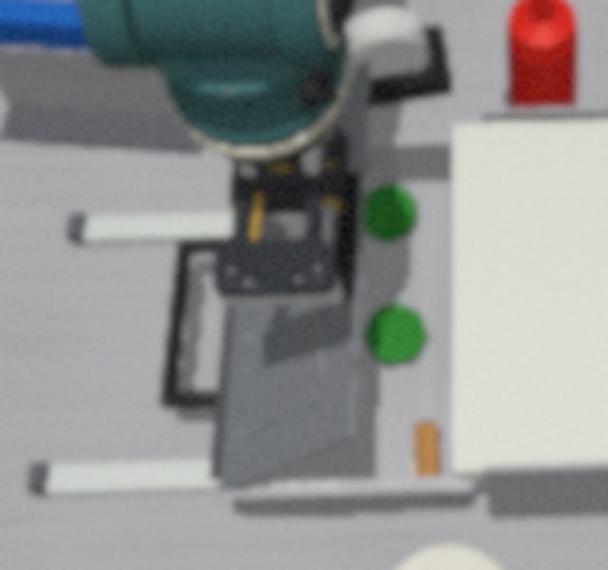

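Call:
carry_out([
  [0, -0.0043, 0.0042],
  [0, -0.0086, 0.0085],
  [0, -0.0124, 0.0131],
  [0, -0.0161, 0.0179],
  [0, -0.0195, 0.0229],
  [0, -0.0227, 0.028],
  [0, -0.0255, 0.0333],
  [0, -0.0282, 0.0387],
  [0, -0.0304, 0.0443],
  [0, -0.0325, 0.05],
  [0, -0.0341, 0.0558],
  [0, -0.0356, 0.0616],
  [0, -0.0366, 0.067],
  [0, -0.037, 0.073],
  [0, -0.037, 0.077],
  [0, -0.037, 0.077],
], roll=[0, 0, 0, 0, 0, 0, 0, 0, 0, 0, 0, 0, 0, 0, 0, 0])

```text
time: 47.65
tcp_pos: [0.6071, -0.1336, 0.1125]
ee_rot: [[1.0, 0.009, -0.001], [0.009, -1.0, 0.0], [-0.001, -0.0, -1.0]]
wrist_force: [0.3, -0.6, -0.6]
width: 0.005
```

Call:
carry_out([
  [0, 0, 0.001],
  [0, 0, 0.002],
  [0, 0, 0.003],
  [0, 0, 0.004],
  [0, 0, 0.004],
], roll=[0, 0, 0, 0, 0])

```text
time: 48.15
tcp_pos: [0.6075, -0.1336, 0.1092]
ee_rot: [[1.0, 0.009, -0.0], [0.009, -1.0, 0.0], [-0.0, -0.0, -1.0]]
wrist_force: [-0.7, 0.4, 0.4]
width: 0.003
```

```bash
python3 - <<'E'
from h import *
st()
for n in("scene","top"):
    c,d,K,M=grab(n); W=cloud(d,K,M); X,Y,Z=W[...,0],W[...,1],W[...,2]
    if n=="scene": im=cv2.cvtColor(c,cv2.COLOR_RGB2BGR); cv2.imwrite("pics/scene15.png",cv2.resize(im[180:330,170:330],None,fx=3.8,fy=3.8,interpolation=2))
    for y in np.arange(-.23,-.08,.02):
        q=Z[(X>.69)&(X<.73)&(abs(Y-y)<.01)&(Z>.07)&(Z<.13)]; print(n,round(y,2),len(q),np.round(np.median(q),4) if len(q) else 0)
E
```

```text
t 48.15 tcp [ 0.6075 -0.1336  0.1092] F [-0.7  0.4  0.4] w 0.2
scene -0.23 122 0.0856
scene -0.21 118 0.0855
scene -0.19 120 0.0861
scene -0.17 120 0.0863
scene -0.15 114 0.0869
scene -0.13 118 0.0871
scene -0.11 123 0.0858
scene -0.09 78 0.0857
top -0.23 0 0
top -0.21 0 0
top -0.19 0 0
top -0.17 0 0
top -0.15 0 0
top -0.13 0 0
top -0.11 42 0.0873
top -0.09 98 0.0874
```

View pics/scene15.png

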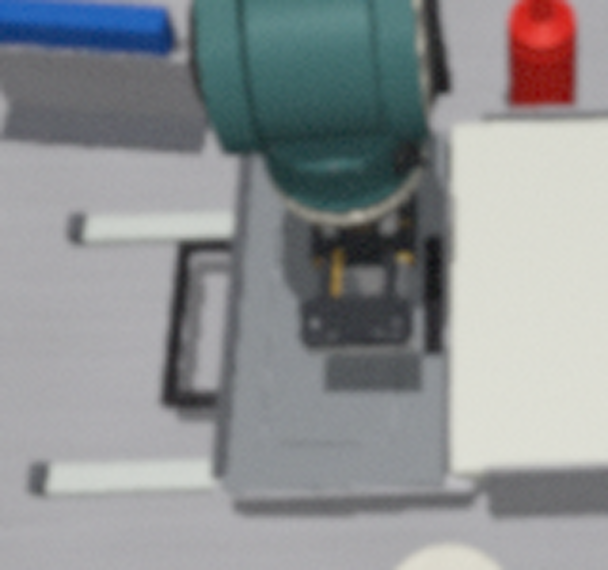

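Call:
carry_out([
  [0, 0, 0.001],
  [0, 0, 0.002],
  [0, 0, 0.002],
], roll=[0, 0, 0])

```text
time: 48.55
tcp_pos: [0.6076, -0.1335, 0.1082]
ee_rot: [[1.0, 0.009, 0.0], [0.009, -1.0, -0.0], [0.0, 0.0, -1.0]]
wrist_force: [-5.7, 0.6, 15.4]
width: 0.01
```

Call:
carry_out([
  [0, 0, -0.03],
  [0, 0, -0.07],
  [-0.012, 0.06, -0.07],
  [-0.012, 0.11, -0.07],
  [-0.012, 0.1325, -0.07],
  [-0.012, 0.1325, -0.07],
  [-0.012, 0.1325, -0.03],
  [-0.012, 0.1325, 0.01],
  [-0.012, 0.1325, 0.025],
  [-0.012, 0.1325, 0.025],
], roll=[0, 0, 0, 0, 0, 0, 0, 0, 0, 0])

```text
time: 49.55
tcp_pos: [0.5959, -0.2652, 0.0806]
ee_rot: [[1.0, 0.01, -0.003], [0.01, -1.0, 0.002], [-0.003, -0.002, -1.0]]
wrist_force: [-0.2, -0.1, -0.1]
width: 0.005
```

```bash
python3 - <<'E'
from h import *
st()
c,d,K,M=grab("scene"); im=cv2.cvtColor(c,cv2.COLOR_RGB2BGR); cv2.imwrite("pics/scene16.png",cv2.resize(im[180:330,170:330],None,fx=3.8,fy=3.8,interpolation=2))
E
```

```text
t 49.55 tcp [ 0.5959 -0.2652  0.0806] F [-0.2 -0.1 -0.1] w 0.5
```

View pics/scene16.png

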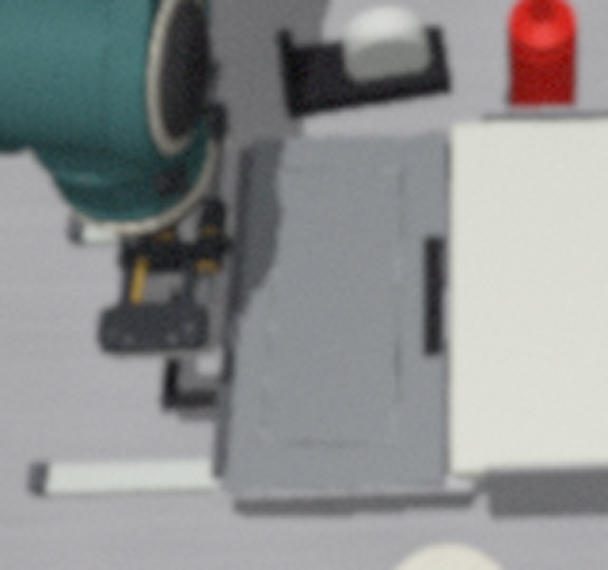

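Call:
carry_out([
  [0, 0, 0.01],
  [0, 0, 0.02],
  [0, 0, 0.02],
  [0, 0.01, 0.02],
  [0, 0.02, 0.02],
  [0, 0.03, 0.02],
  [0, 0.04, 0.02],
  [0, 0.05, 0.02],
  [0, 0.06, 0.02],
  [0, 0.07, 0.02],
  [0, 0.08, 0.02],
  [0, 0.09, 0.02],
  [0, 0.1, 0.02],
  [0, 0.1, 0.02],
], roll=[0, 0, 0, 0, 0, 0, 0, 0, 0, 0, 0, 0, 0, 0])

```text
time: 51.0
tcp_pos: [0.5969, -0.3684, 0.0619]
ee_rot: [[1.0, 0.007, -0.001], [0.007, -1.0, -0.001], [-0.001, 0.001, -1.0]]
wrist_force: [0.2, -1.1, -1.1]
width: 0.004
```

```bash
python3 - <<'E'
from h import *
st()
c,d,K,M=grab("scene"); im=cv2.cvtColor(c,cv2.COLOR_RGB2BGR); cv2.imwrite("pics/scene17.png",cv2.resize(im[180:330,150:330],None,fx=3.8,fy=3.8,interpolation=2))
E
```

```text
t 51.0 tcp [ 0.5969 -0.3684  0.0619] F [ 0.2 -1.1 -1.1] w 0.4
```

View pics/scene17.png

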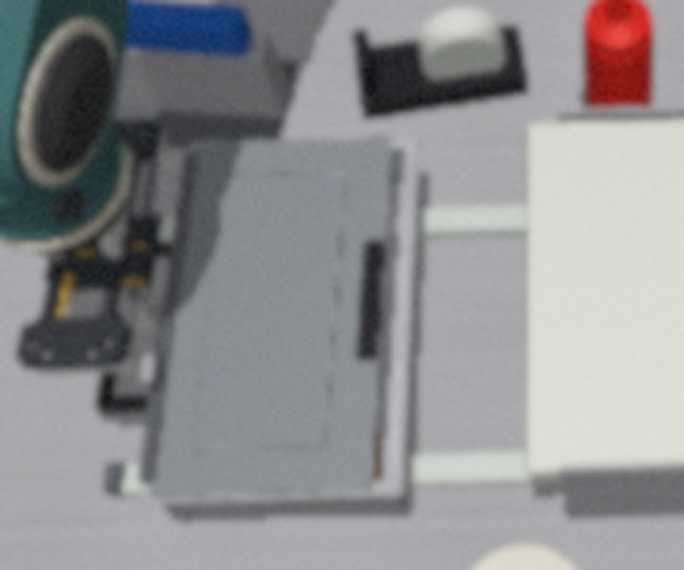

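Call:
carry_out([
  [0, 0.002, 0],
  [0, 0.004, 0],
  [0, 0.006, 0],
  [0, 0.006, 0],
], roll=[0, 0, 0, 0])

```text
time: 51.45
tcp_pos: [0.5977, -0.3712, 0.0621]
ee_rot: [[1.0, 0.01, -0.001], [0.01, -1.0, 0.001], [-0.001, -0.001, -1.0]]
wrist_force: [-1.6, 3.5, 1.8]
width: 0.006
```

Call:
carry_out([
  [0, 0.002, 0],
  [0, 0.003, 0],
  [0, 0.003, 0],
], roll=[0, 0, 0])

```text
time: 51.75
tcp_pos: [0.5977, -0.3714, 0.0621]
ee_rot: [[1.0, 0.012, -0.002], [0.012, -1.0, 0.005], [-0.002, -0.005, -1.0]]
wrist_force: [-7.7, 18.7, 9.2]
width: 0.005
```

Call:
carry_out([
  [0, -0.006, 0],
  [0, -0.012, 0],
  [0, -0.012, -0.03],
  [0, -0.012, -0.08],
  [0, -0.012, -0.13],
  [0, -0.012, -0.18],
  [0, -0.012, -0.23],
  [-0.15, -0.012, -0.25],
  [-0.15, -0.012, -0.25],
  [-0.15, -0.012, -0.25],
  [-0.15, -0.012, -0.25],
], roll=[0, 0, 0, 0, 0, 0, 0, 0, 0, 0, 0])

```text
time: 52.85
tcp_pos: [0.4427, -0.3662, 0.3137]
ee_rot: [[1.0, 0.004, -0.001], [0.004, -1.0, -0.003], [-0.001, 0.003, -1.0]]
wrist_force: [1.3, 0.3, 0.4]
width: 0.008
```

```bash
python3 - <<'E'
from h import *
st()
for n in("scene","top"):
    c,d,K,M=grab(n); W=cloud(d,K,M); X,Y,Z=W[...,0],W[...,1],W[...,2]; save(c,n+"18.png")
    if n=="scene": im=cv2.cvtColor(c,cv2.COLOR_RGB2BGR); cv2.imwrite("pics/scene18c.png",cv2.resize(im[180:330,150:330],None,fx=3.8,fy=3.8,interpolation=2))
    q=W[(X>.5)&(X<.7)&(Y<-.1)&(Y>-.22)&(Z>.076)&(Z<.09)]; print(n,"rim ymax",np.round(np.percentile(q[:,1],[90,98]),4))
    for y in np.arange(-.31,-.16,.03):
        q=Z[(X>.5)&(X<.73)&(abs(Y-y)<.01)&(Z>.06)&(Z<.13)]; print("  lid",round(y,2),len(q),np.round(np.median(q),4) if len(q) else 0)
    k,l,s_,_=cv2.connectedComponentsWithStats(((Y>.3)&(Y<.47)&(X>.35)&(X<.65)&(Z>.06)&(Z<.1)).astype(np.uint8))
    for i in range(1,k):
        if s_[i,4]>30: print("  shaker",np.round(W[l==i].mean(0),3),np.round(W[l==i][:,2].max(),3))
    hsv=cv2.cvtColor(c,cv2.COLOR_RGB2HSV)
    print("  red/yellow", [np.round(np.nanmedian(W[(hsv[...,0]<a1)&(hsv[...,0]>=a0)&(hsv[...,1]>150)&(X<.45)&(X>.35)&(Y<.2)&(Y>-.05)&(Z>.1)],axis=0),3) for a0,a1 in((0,8),(20,32))])
z=np.load("scene0.npz"); 
E
```

```text
t 52.85 tcp [ 0.4427 -0.3662  0.3137] F [1.3 0.3 0.4] w 0.7
scene rim ymax [-0.1722 -0.1692]
  lid -0.31 583 0.086
  lid -0.28 592 0.0867
  lid -0.25 596 0.0867
  lid -0.22 602 0.0856
  lid -0.19 368 0.0862
  shaker [0.431 0.389 0.077] 0.087
  shaker [0.51  0.382 0.077] 0.088
  shaker [0.586 0.376 0.077] 0.087
  red/yellow [array([ 0.422, -0.015,  0.142]), array([0.409, 0.135, 0.142])]
top rim ymax [-0.1699 -0.1672]
  lid -0.31 800 0.0875
  lid -0.28 835 0.0886
  lid -0.25 814 0.0888
  lid -0.22 840 0.0875
  lid -0.19 594 0.0884
  shaker [0.577 0.379 0.079] 0.089
  shaker [0.501 0.384 0.079] 0.089
  shaker [0.422 0.391 0.079] 0.09
  red/yellow [array([ 0.404, -0.013,  0.145]), array([0.393, 0.138, 0.145])]
```

View pics/scene18.png

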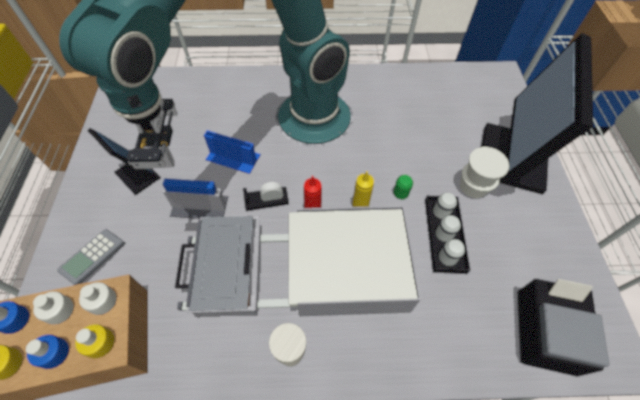

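View pics/scene18c.png

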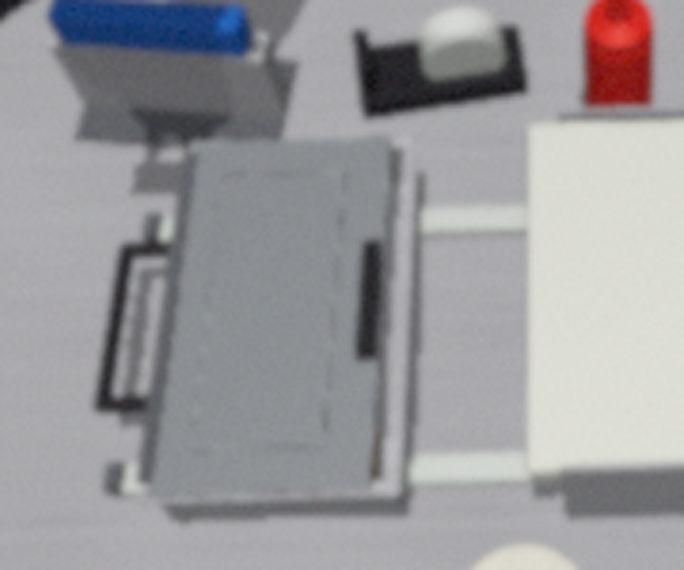

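View pics/top18.png

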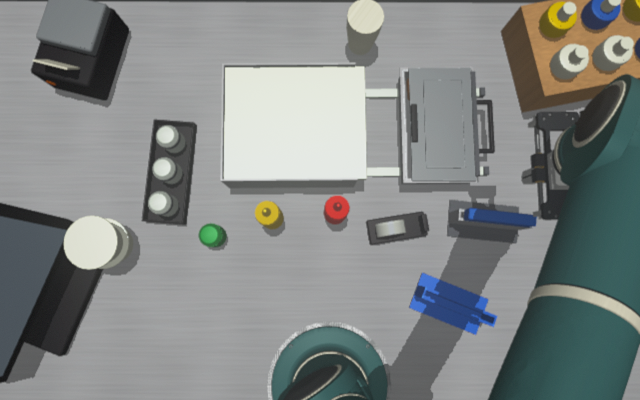

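```bash
python3 -c "
from h import *
print(bot.sign_off())"
```

```text
the job is handed in; nothing more can be done
None
```

I finished the whole job in the order asked and handed it in at about 53 s of the 200 s allowed.

1. **Pan home:** I pushed the pan in until its stop pushed back with about 9 N.
2. **Shakers:** all three stand upright in the black tray; their tops measure 87–90 mm above the counter.
3. **Scraps:** this start had two cucumber ends and one bread crust. Two strokes of the scraper put all three in the pan. The crust shifted inside the pan while the robot was not near it, and stayed inside.
4. **Scraper:** it hangs back in its own stand, with the handle top at 0.135 m, the same as at the start.
5. **Lid and pan:** I shut the lid and pressed it with 15 N, then drew the pan out until its far stop pushed back with about 19 N.

**Last checks:**
- **Lid:** flat across its depth, at 86–88 mm in both cameras.
- **Board:** clear.
- **Bystanders:** the bottles, the tape dispenser and both look-alikes stand where they were in the pictures.

**Disagreement:** the estimates of how far the pan was drawn out ranged from 95 to 102 mm, against 100 mm in the text. I relied on the felt stop.

**Not re-seen:** once the lid was shut, only the edge of the crust showed in the gap. The cucumber ends were last seen in the pan just before I closed it.

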